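Rehang the lift-off door of the bench incubator

TASK

The incubator's door has been washed and stands in the drying rack. Take it out, lower it onto the incubator's two hinge pins so that both sockets go fully home, then swing it shut flat against the gasket and let go. Feel for the pins and do not force, drop or slam the door, and leave everything else on the bench where it is.

Things in the scene. Friction and masses are not known exactly. Their poses are not given: they have to be found in the camera images.
- door_center (a point): Centre (half-way up) of the loose door: white frame with clear window, 170 mm wide (its y), 190 high (z), 14 thick (x), 0.36 to 0.6 kg. Its front looks to -x, with a dark upright bar handle standing 35 mm off it near the free edge (-y); hinge edge at +y. It starts upright in an outer slot of the rack.
- door_grip (a point): Middle of the door's top rail, 73 mm above door_center and 22 mm below the top edge, mid-thickness, above the centre of mass: the place to grip across the 14 mm. The rail is solid from 45 mm above door_center to the top edge over the full width; its front is smooth (the handle ends lower) and can be pushed with the fingers. A push on the sockets turns the door in the fingers.
- socket_low (a point): Centre of the mouth of the door's lower hinge socket, 97 mm along the door's +y and 65 mm below door_center: steel barrel 20 mm across, 22 mm high, with a round hole 11 mm wide, 18 mm deep, open below.
- socket_top (a point): The same for the upper socket, 115 mm straight above the lower one.
- cabinet: Bench incubator, fixed: white, 220 mm deep (x), 280 wide (y), 258 high. Origin: centre of its underside, on the bench. Its front looks to -x (at x = -110 mm; gasket 6 mm proud of it). Hinges at its +y side, grey control column at -y. More than 35 N between door and incubator, even briefly, damages pins or gasket.
- slot_low (a point): NOMINAL foot (shoulder) of the lower pin, 124 mm to -x and 118 mm to +y of the cabinet's origin, 70 mm up; axes as the cabinet's. The hinge plate with both pins is clamped in slotted screw holes, up to 8 mm to either side of here along the cabinet's y (x and height are true): see or feel for the pins. Pin: upright, 9.4 mm thick, 15.5 high, nearly flat top, on a bracket 20 mm across and high.
- slot_top (a point): The same for the upper pin, 115 mm straight above the lower one and always shifted alike; that pin's top is 200.5 mm above the bench. Home means the socket mouths rest on the shoulders. Hung and shut, the door's axes point as the cabinet's; opened 90 degrees its +y points along the cabinet's +x, straight at the front. It swings freely between and is hung most easily so opened.
- door: The same door; origin at the centre of its lower edge, 95 mm below door_center. Hung, that edge is 40 mm above the bench. Let go suddenly it can settle on its hinges with a jolt of up to some 30 N, so ease the grip off. In the rack it stands free on the tray with 3 mm play to the wires on either side.
- rack: Drying rack, fixed: tray 180 mm (x) by 190 mm (y), 12 mm thick, origin at the centre of its underside; three slots 60 mm apart along x between wire loops, tops 55 mm above the bench. Door and spare shelf stand along y in the two outer slots (x = -60 and +60 mm), either way round, upright.
- spare_shelf: Loose steel shelf with holes, 120 by 150 by 14 mm, standing in the other outer slot. Leave alone.
- beaker: Glass beaker, 68 mm wide, 85 mm high, on the bench. Leave alone.
- slide_box: Blue box of slides, 95 by 35 by 32 mm, on the bench. Leave alone.
- lab_timer: Grey timer, 60 by 45 by 30 mm, on the bench. Leave alone.
- tip_box: Orange box with clear lid, 85 by 115 by 70 mm, on the bench. Leave alone.
- petri_dishes: Two stacked dishes, 86 mm across, 30 mm high, on the bench. Leave alone.
- wash_bottle: White bottle, 66 mm across, 170 mm high, on the bench. Leave alone.
- marker: Marker pen, 130 mm long, lying on the bench. Leave alone.
Mind the look-alikes: they are no part of the job. Leave any yellow look-alike of the door alone.

How it is judged:
On the way:
1. both sockets are fully home on the two pins, the door upright and still open (z of socket_low in the frame of slot_low between -0.004 and 0.004 m and x of socket_low in the frame of slot_low between -0.004 and 0.004 m and y of socket_low in the frame of slot_low between -0.011 and 0.011 m and angle between door_center's own z axis and vertical below 0.04 rad and angle between the x axis of door_center and the x axis of cabinet, either way round above 0.3 rad), for 0.2 s.
At the end, for the whole second after the job is handed in: Both sockets are fully down on the pins (within 4 mm of the shoulder's height and depth, 11 mm along the slot), the door upright within 0.04 rad, shut within 0.06 rad of the cabinet's front, and at rest (z of socket_low in the frame of slot_low between -0.004 and 0.004 m and x of socket_low in the frame of slot_low between -0.004 and 0.004 m and y of socket_low in the frame of slot_low between -0.011 and 0.011 m and angle between door_center's own z axis and vertical below 0.04 rad and angle between the x axis of door_center and the x axis of cabinet, either way round below 0.06 rad and y of door_center in the frame of cabinet below 0.05 m and linear speed of door below 0.01 m/s); the robot touches nothing.
It fails at once if the door is forced, dropped or slammed: more than 35 N between door and incubator (contact force between door and cabinet above 35 N).
It fails at once if something else on the bench or in the rack is moved by more than 30 mm (distance of any of spare_shelf, beaker, slide_box, tip_box, wash_bottle, petri_dishes, marker, lab_timer from where it was at the start of the episode above 0.03 m).
It also fails if it takes over 72 s, if anything falls off the work surface, if the arm or the gripper's body presses on something with over 40 N, if the wrist force passes 120 N, or if a joint passes its speed limit or range.

ROBOT

A 6-joint arm with a two-finger parallel gripper is mounted at the origin on the work surface. World frame = base frame: x ahead of the robot, y to its left, z up, the work surface at z = 0. Lengths are in m, angles in rad, forces in N, time in s.
With the tool pointing down it reaches from about 0.375 to 0.9 m from the base axis. Payload 3.1 kg.
Tool frame: the origin (TCP) lies midway between the tips of the shut fingers; the grasp point (between the pads) lies 19 mm behind it; z points along the fingers, x is the direction in which the jaws open and shut, and the axes are right-handed (so a half turn about z gives the same grasp; the last joint's range is limited). The gripper opens to 87 mm and grips with 3 to 60 N. Pads are 19 mm wide; open, the fingers measure 117 mm over their backs; the gripper's body (75 mm by 190 mm) begins 51 mm behind the grasp point.
Start: joints at [-0.178, 0.527, 1.433, -0, 1.181, -0.178], TCP at [0.625, 0, 0.223] pointing down, gripper open.
Joint ranges: [-3.08, 3.08], [-0.75, 2.2], [0.22, 2.44], [-1.43, 4.57], [0, 2.65], [-2.85, 2.85]. Speed limits (rad/s): [2.79, 2.79, 3.14, 3.14, 3.14, 3.14].

INTERFACE

Orientations are given as a unit quaternion [x, y, z, w].
In Python, from rig import * gives the robot as it stands.
- The arm moves only by the tool drive_tool, never from a script. Its argument "plan" is a list of rows, each an object with "offset": the shift along the tool's x, y, z in cm, a list of three; "delta_rot": the turn, a rotation vector about the tool's x, y, z in degrees, a list of three; "jaw": the finger opening in cm, from 0 to 8.7. In form: [{"offset": [dx, dy, dz], "delta_rot": [wx, wy, wz], "jaw": jaw}, ...]. A call has exactly 8 rows; each row is the pose to reach, as a shift and turn from the pose commanded when the call began, along the tool's axes at that moment; what a row does not reach only later rows make up. A row lasts 1/12 s, in which the tool goes at most 41.7 mm and 7.16 degrees, less where a joint would pass 70% of its speed; a pose out of reach is approached as far as the arm can. A call with a gripper value outside its range is refused whole. The fingers move at their own pace and stop on an object; "squeeze" is the grip in N (left out, the last holds). Time passes only in rows, so rows that repeat a pose let the fingers close, or fill a call up. It gives the time, the measured TCP pose, the force and the opening at its end, in the units of the state.
- get_obs(): the state, without advancing time (a new reading comes with each control period).
- camera(name): name is "scene" or "side" or "wrist"; returns the picture (384x512x3 uint8, red, green, blue); there is no depth.
- calibration(name): a dict with "K" (3x3 intrinsics, pixels), "pose" (4x4, takes a point from camera to world coordinates); the wrist camera has in their place "tool_from_camera" (4x4, takes a point from camera to tool coordinates, whose origin is the TCP and whose axes are the tool frame's). Camera axes: x right, y down, z forward; pixel columns grow to the right and rows downward; lengths in m; the calibration is good to about 2 mm. The wrist camera is an equidistant fisheye: a pixel r from the principal point sees the ray r / f radians off the axis. A picture is of the moment at which its call begins: read the wrist's pose just before it. calibration takes no time and is no camera call.
- hand_in(): hands the job in, once; it reports no verdict.
The state is a dict: "time": time; "q": joint angles; "joint_velocities": joint speeds; "joint_torque": joint torques, N m; "position": TCP position; "tool_rot": TCP orientation; "ft_force": force on the tool from outside, world axes, zero at the start; "moment": the same for the moment, N m; "grip_width": finger opening in m.
Only numpy, scipy, OpenCV 4.12 (cv2) and the standard library are available. Lean on these libraries where they do the work, as an engineer would, in place of code of your own. Each camera call takes 0.05 s, during which the arm holds its last target.

## Working session

There is one attempt and no reset: what is moved stays moved. The work goes in short steps, Python scripts to look and compute and a tool call to move; the robot and the scene stay as the last step left them, time stands still between calls to the robot, and variables do not carry over. Pictures are saved under pics/ and viewed, and the job is handed in when it is done.

Besides the shell and the picture viewer there is one more tool, called after "Request:" by a JSON object that holds its "name" and its "arguments". drive_tool: Moves the arm, as the interface text tells. Its arguments: {"type":"object","properties":{"plan":{"type":"array","items":{"type":"object","properties":{"offset":{"type":"array","items":{"type":"number"}},"delta_rot":{"type":"array","items":{"type":"number"}},"jaw":{"type":"number"}}}},"squeeze":{"type":"number"}},"required":["plan"]}

```bash
ls; mkdir -p pics; python3 - <<'E'
from rig import *
import cv2,numpy as np
o=get_obs()
for k,v in o.items(): print(k,np.round(v,4))
for n in ["scene","side","wrist"]:
    im=camera(n); cv2.imwrite(f"pics/{n}0.png",im[:,:,::-1])
    c=calibration(n); print(n,{k:np.round(v,4).tolist() for k,v in c.items() if not isinstance(v,str)})
E
```

```text
pics
time 0.0
q [-0.1785  0.5284  1.4339 -0.      1.1814 -0.1785]
joint_velocities [-0.0018 -0.0009  0.0009 -0.0018  0.0006 -0.0004]
joint_torque [-5.00000e-04 -4.40045e+01 -1.76594e+01  6.33000e-02  5.83000e-02
 -2.00000e-04]
position [6.243e-01 2.000e-04 2.216e-01]
tool_rot [ 1.0e+00  0.0e+00 -1.1e-03 -2.0e-04]
ft_force [-0.2897  0.6827  0.6181]
moment [-0.038   0.0113 -0.0107]
grip_width 0.087
scene {'K': [[349.8713, 0.0, 257.9631], [0.0, 349.8713, 193.389], [0.0, 0.0, 1.0]], 'pose': [[0.6876, 0.415, -0.5958, 1.0314], [0.7257, -0.4192, 0.5455, -0.4044], [-0.0233, -0.8075, -0.5894, 0.6178], [0.0, 0.0, 0.0, 1.0]]}
side {'K': [[472.8565, 0.0, 259.8456], [0.0, 472.8565, 191.8044], [0.0, 0.0, 1.0]], 'pose': [[0.9574, -0.2245, 0.1818, 0.2814], [-0.2886, -0.7146, 0.6372, -0.8477], [-0.0132, -0.6625, -0.7489, 1.1738], [0.0, 0.0, 0.0, 1.0]]}
wrist {'K': [[297.3186, 0.0, 258.5703], [0.0, 297.3186, 190.9197], [0.0, 0.0, 1.0]], 'tool_from_camera': [[1.0, -0.0, -0.0008, -0.0], [0.0002, 0.9681, 0.2506, -0.0694], [0.0008, -0.2506, 0.9681, -0.1624], [0.0, 0.0, 0.0, 1.0]]}
```

View pics/scene0.png

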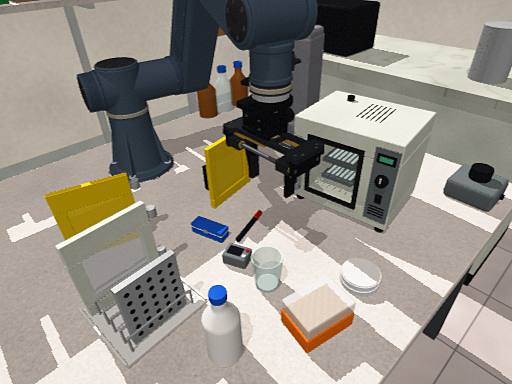

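View pics/side0.png

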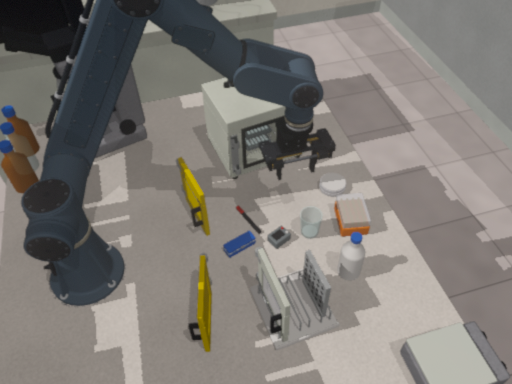

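View pics/wrist0.png

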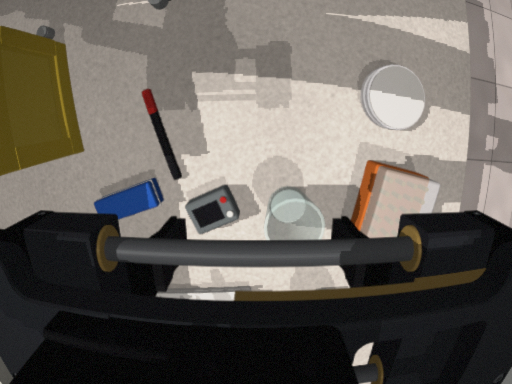

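```bash
cat > h.py <<'E'
import numpy as np,cv2
from rig import *
from scipy.spatial.transform import Rotation as R
def ray(n,px):
    c=calibration(n);K=np.array(c["K"]);T=np.array(c["pose"])
    d=np.linalg.inv(K)@np.array([px[0],px[1],1.]);d=T[:3,:3]@d
    return T[:3,3],d/np.linalg.norm(d)
def onz(n,px,z):
    o,d=ray(n,px);return o+d*(z-o[2])/d[2]
def tri(rays):
    A=np.zeros((3,3));b=np.zeros(3)
    for o,d in rays:
        P=np.eye(3)-np.outer(d,d);A+=P;b+=P@o
    x=np.linalg.solve(A,b)
    return x,[np.linalg.norm((np.eye(3)-np.outer(d,d))@(x-o)) for o,d in rays]
def proj(n,X):
    c=calibration(n);K=np.array(c["K"]);T=np.array(c["pose"])
    p=T[:3,:3].T@(np.asarray(X)-T[:3,3]);p=K@p;return p[:2]/p[2]
def crop(src,dst,x0,y0,x1,y1,s):
    im=cv2.imread(src)[y0:y1,x0:x1];cv2.imwrite(dst,cv2.resize(im,None,fx=s,fy=s,interpolation=cv2.INTER_CUBIC))
E
python3 - <<'E'
from h import *
crop("pics/scene0.png","pics/c1.png",40,170,240,370,3)
crop("pics/scene0.png","pics/c2.png",270,80,450,240,4)
crop("pics/side0.png","pics/c3.png",240,230,350,350,5)
crop("pics/side0.png","pics/c4.png",190,70,350,210,5)
E
```

```text
(no output)
```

View pics/c1.png

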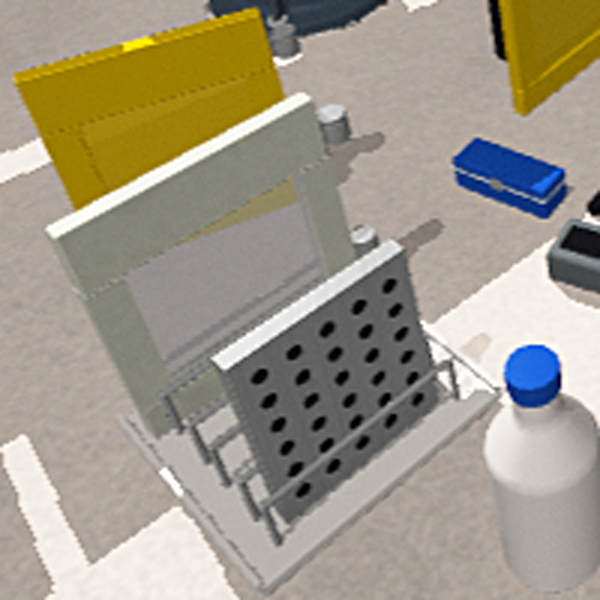

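View pics/c2.png

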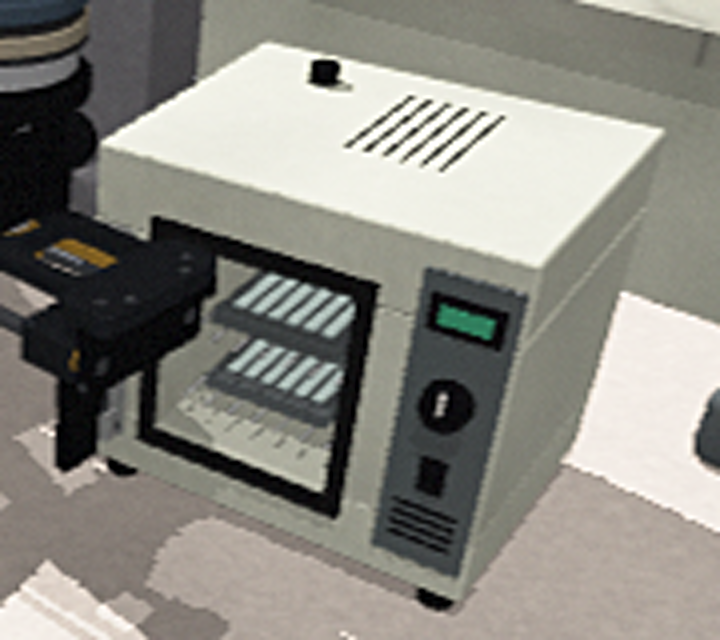

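View pics/c3.png

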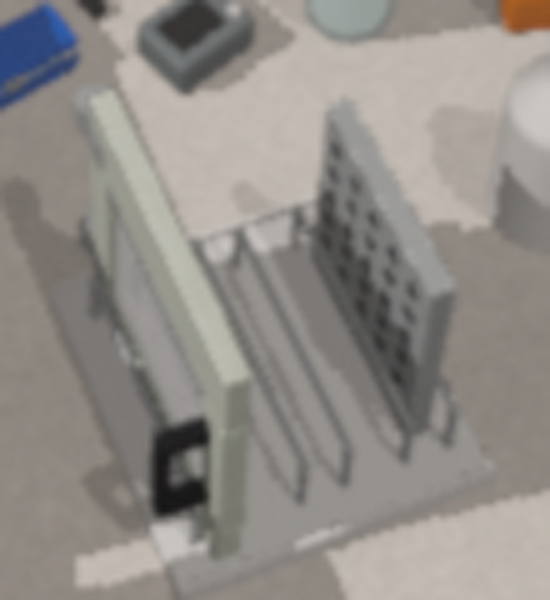

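View pics/c4.png

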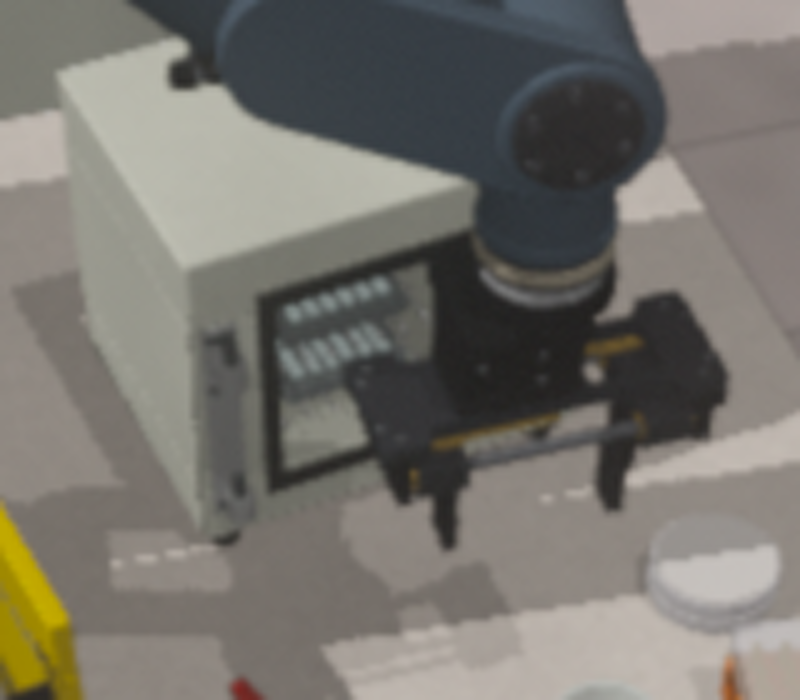

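```bash
python3 - <<'E'
from h import *
np.set_printoptions(precision=4,suppress=True)
P={}
for k,p in dict(FH=(295.5,116.8),FC=(405,147),BC=(435.8,112.5),BH=(336,90.5)).items():
    P[k]=onz("scene",p,.258);print(k,P[k])
S={}
for k,p in dict(FH=(227.4,123.6),BH=(201.6,84.6)).items():
    S[k]=onz("side",p,.258);print('side',k,S[k])
print([np.linalg.norm(P[a]-P[b]) for a,b in [("FH","FC"),("BH","BC"),("FH","BH"),("FC","BC")]],np.linalg.norm(S["FH"]-S["BH"]))
for a,b in [("FH","BH"),("FC","BC")]: 
  d=P[b]-P[a];print('yaw',np.degrees(np.arctan2(d[1],d[0])))
for a,b in [("FC","FH"),("BC","BH")]: 
  d=P[b]-P[a];print('yaw y',np.degrees(np.arctan2(d[1],d[0]))-90)
d=S["BH"]-S["FH"];print('yaw side',np.degrees(np.arctan2(d[1],d[0])))
print(sum(P.values())/4)
# door top z = .012+.190
for n,pp in dict(scene=[(56.5,247.5),(142.5,202),(144.5,205)],side=[(260,249),(288.5,305.5)]).items():
  for p in pp: print(n,p,onz(n,p,.202))
for p in [(151,206.5),(160.5,246)]: print(p)
# tray corners, z .012 , 
for p in [(128,365),(205,300),(80,309)]: print('tray',onz("scene",p,.012))
for p in [(276,349.5),(338.5,322.5)]: print('tray side',onz("side",p,.012))
E
```

```text
FH [0.5002 0.2153 0.258 ]
FC [0.7668 0.2579 0.258 ]
BC [0.7344 0.4732 0.258 ]
BH [0.4627 0.4323 0.258 ]
side FH [0.4898 0.2192 0.258 ]
side BH [0.4574 0.4327 0.258 ]
[np.float64(0.26999122610080184), np.float64(0.27468307635342437), np.float64(0.22023649320071995), np.float64(0.2176914945039006)] 0.2159147015464946
yaw 99.80675761718564
yaw 98.58339159190807
yaw y -260.9169554472969
yaw y -261.4458828246341
yaw side 98.62945747941636
[0.616  0.3447 0.258 ]
scene (56.5, 247.5) [ 0.4811 -0.3672  0.202 ]
scene (142.5, 202) [ 0.4698 -0.2001  0.202 ]
scene (144.5, 205) [ 0.4815 -0.2021  0.202 ]
side (260, 249) [ 0.463  -0.2022  0.202 ]
side (288.5, 305.5) [ 0.48   -0.3689  0.202 ]
(151, 206.5)
(160.5, 246)
tray [ 0.6298 -0.3608  0.012 ]
tray [ 0.6138 -0.1802  0.012 ]
tray [ 0.4514 -0.3773  0.012 ]
tray side [ 0.4485 -0.3819  0.012 ]
tray side [ 0.6283 -0.3606  0.012 ]
```

```bash
python3 - <<'E'
from h import *
crop("pics/scene0.png","pics/c5.png",190,120,310,220,5)
crop("pics/side0.png","pics/c6.png",160,140,260,250,5)
E
```

```text
(no output)
```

View pics/c5.png

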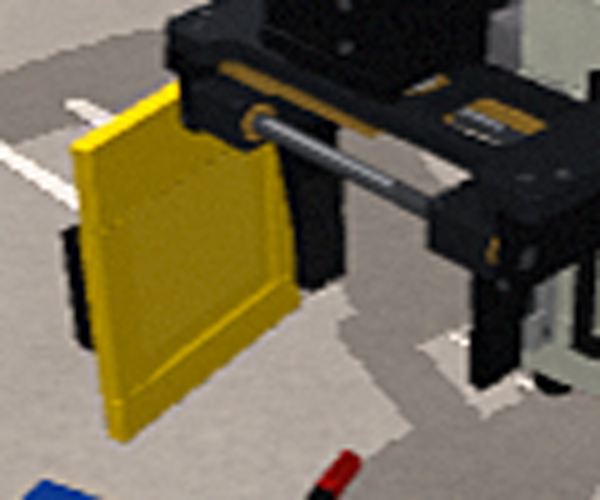

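View pics/c6.png

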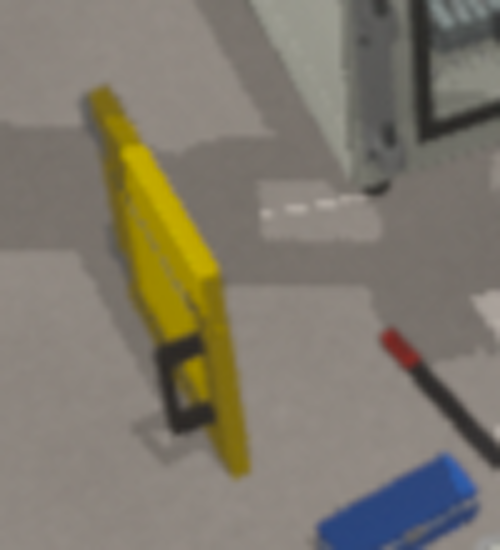

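```bash
python3 - <<'E'
from h import *
print(onz("scene",(214,207.5),0),onz("side",(208.5,234.5),0),onz("scene",(249.5,180.5),0))
for a,b in [((206.5,149.5),(203,194.5))]: print(tri([ray("scene",a),ray("side",b)]))
print(onz("side",(180,157.5),.2), onz("side",(187,170),.2))
o=get_obs();print(R.from_quat(o["tool_rot"]).as_matrix().round(4))
E
```

```text
[0.36728457 0.03208471 0.        ] [0.36502803 0.03052729 0.        ] [0.33777138 0.19600046 0.        ]
(array([0.36734685, 0.03045895, 0.18750037]), [np.float64(0.0009123766541813864), np.float64(0.0009123766541814905)])
[0.33210097 0.18067581 0.2       ] [0.34204524 0.12376463 0.2       ]
[[ 1.0e+00 -0.0e+00 -1.7e-03]
 [-0.0e+00 -1.0e+00  3.0e-04]
 [-1.7e-03 -3.0e-04 -1.0e+00]]
```

Request:
{"name": "drive_tool", "arguments": {"plan": [{"offset": [-2, -3, -1], "delta_rot": [0, 0, -2], "jaw": 8.7}, {"offset": [-5, -7, -2], "delta_rot": [0, 0, -5], "jaw": 8.7}, {"offset": [-8, -10.5, -3], "delta_rot": [0, 0, -9], "jaw": 8.7}, {"offset": [-9.4, -13, -3], "delta_rot": [0, 0, -9], "jaw": 8.7}, {"offset": [-9.4, -13, -3], "delta_rot": [0, 0, -9], "jaw": 8.7}, {"offset": [-9.4, -13, -3], "delta_rot": [0, 0, -9], "jaw": 8.7}, {"offset": [-9.4, -13, -3], "delta_rot": [0, 0, -9], "jaw": 8.7}, {"offset": [-9.4, -13, -3], "delta_rot": [0, 0, -9], "jaw": 8.7}]}}

```text
time: 0.82
position: [0.5319, 0.1291, 0.2524]
tool_rot: [0.997, 0.078, 0.0, 0.0]
ft_force: [-0.7, 0.8, -0.6]
grip_width: 0.0871
```

```bash
python3 - <<'E'
from h import *
o=get_obs();print(o["time"],o["position"].round(4) if hasattr(o["position"],'round') else o["position"],o["tool_rot"],o["ft_force"])
im=camera("wrist");cv2.imwrite("pics/w1.png",im[:,:,::-1])
np.save("w1.npy",np.r_[o["position"],o["tool_rot"]])
crop("pics/w1.png","pics/w1c.png",160,0,360,200,4)
E
```

```text
0.8167 [0.5319 0.1291 0.2524] [9.96957668e-01 7.79441784e-02 2.30502223e-04 2.45920842e-04] [-0.6522779   0.8352055  -0.64142496]
```

View pics/w1.png

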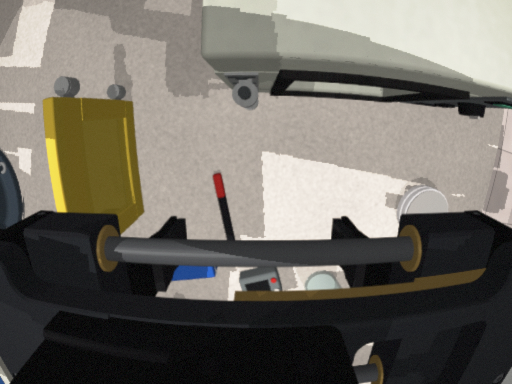

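View pics/w1c.png

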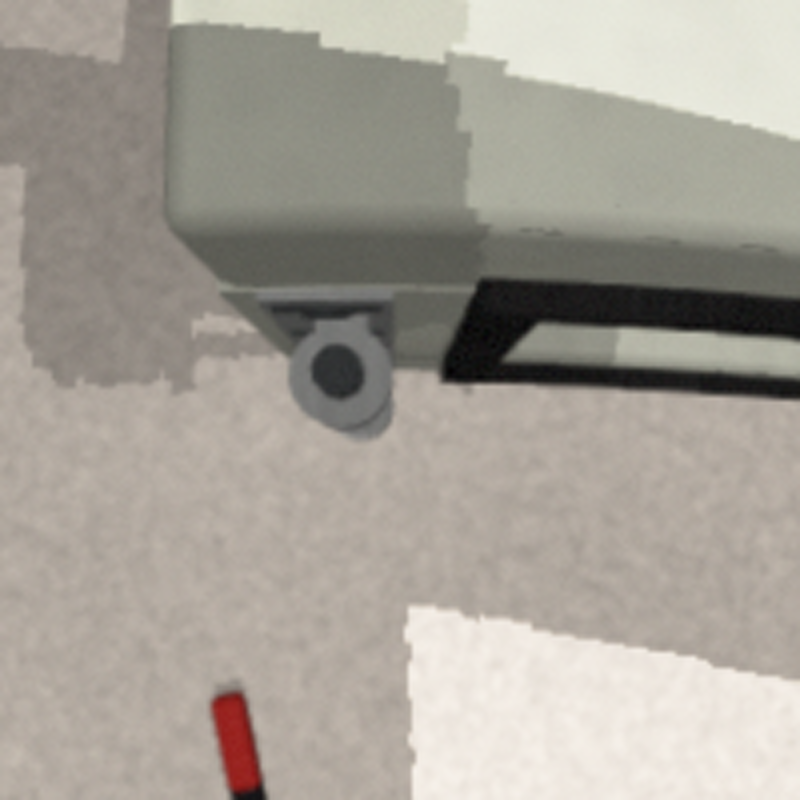

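```bash
cat >> h.py <<'E'
def wray(px,pos,quat):
    c=calibration("wrist");K=np.array(c["K"]);T=np.array(c["tool_from_camera"])
    u=np.array([(px[0]-K[0,2]),(px[1]-K[1,2])]);r=np.linalg.norm(u);th=r/K[0,0]
    d=np.r_[np.sin(th)*u/max(r,1e-9),np.cos(th)]
    Rw=R.from_quat(quat).as_matrix()
    return np.asarray(pos)+Rw@T[:3,3],Rw@(T[:3,:3]@d)
def wonz(px,pose,z):
    o,d=wray(px,pose[:3],pose[3:]);return o+d*(z-o[2])/d[2]
def wproj(X,pose):
    c=calibration("wrist");K=np.array(c["K"]);T=np.array(c["tool_from_camera"])
    Rw=R.from_quat(pose[3:]).as_matrix()
    p=Rw.T@(np.asarray(X)-pose[:3]);p=T[:3,:3].T@(p-T[:3,3])
    th=np.arctan2(np.hypot(p[0],p[1]),p[2]);s=K[0,0]*th/np.hypot(p[0],p[1])
    return np.array([p[0]*s+K[0,2],p[1]*s+K[1,2]])
E
python3 - <<'E'
from h import *
np.set_printoptions(precision=4,suppress=True)
w=np.load("w1.npy")
print("camera",wray((258,190),w[:3],w[3:]))
g=cv2.cvtColor(cv2.imread("pics/w1.png"),cv2.COLOR_BGR2GRAY)
sub=g[84:102,234:256].astype(int);m=(sub<85).astype(np.uint8)
n,l,st,ce=cv2.connectedComponentsWithStats(m)
for i in range(1,n): print(st[i],ce[i]+[234,84])
pin=wonz((244.75,92.4),w,.2005);print("pin top",pin)
for d in (-6.2,6.2): print(wonz((244.75+d,92.4),w,.2005)-pin)
print("ring",wonz((245.1,94.5),w,.185))
# cab top front-hinge corner
for px in [(202.5,57),(205,57)]: print("corner",wonz(px,w,.258))
# gasket front bottom edge / compare yaw with cabinet top front edge
for x,y in [(202.5,54),(280,58),(360,75)]: print(wonz((x,y),w,.258))
E
```

```text
camera (array([0.5213, 0.1977, 0.4147]), array([ 0.0362, -0.2453, -0.9688]))
[0 0 2 2 3] [234.3333  84.3333]
[21  0  1  2  2] [255.   84.5]
[  4   2  13  14 142] [244.0775  92.5   ]
pin top [0.5089 0.2127 0.2005]
[-0.0044 -0.0006  0.    ]
[0.0044 0.0006 0.    ]
ring [0.5085 0.2122 0.185 ]
corner [0.4871 0.2248 0.258 ]
corner [0.4885 0.225  0.258 ]
[0.4868 0.2265 0.258 ]
[0.5274 0.2299 0.258 ]
[0.5715 0.2298 0.258 ]
```

Request:
{"name": "drive_tool", "arguments": {"plan": [{"offset": [-0.8, 2.5, -1], "delta_rot": [0, 0, 0], "jaw": 8.7}, {"offset": [-2, 6.5, -3], "delta_rot": [0, 0, 0], "jaw": 8.7}, {"offset": [-3.2, 10.5, -4], "delta_rot": [0, 0, 1], "jaw": 8.7}, {"offset": [-4.4, 14.4, -4], "delta_rot": [0, 0, 2], "jaw": 8.7}, {"offset": [-5.6, 18.3, -4], "delta_rot": [0, 0, 3.5], "jaw": 8.7}, {"offset": [-6.8, 22.2, -4], "delta_rot": [0, 0, 3.5], "jaw": 8.7}, {"offset": [-8, 26, -4], "delta_rot": [0, 0, 3.5], "jaw": 8.7}, {"offset": [-9.2, 29.8, -4], "delta_rot": [0, 0, 3.5], "jaw": 8.7}]}}

```text
time: 1.53
position: [0.4861, -0.1823, 0.2924]
tool_rot: [0.999, 0.047, 0.0, 0.0]
ft_force: [0.5, 0.2, -0.3]
grip_width: 0.0874
```

```bash
cat > off.py <<'E'
import sys
from h import *
# usage: off.py x y z yaw_deg   (target, tool down, tool x at yaw) -> offset from commanded~measured
o=get_obs();p=np.array(o["position"]);Rm=R.from_quat(o["tool_rot"]).as_matrix()
t=np.array([float(a) for a in sys.argv[1:4]]);yaw=np.radians(float(sys.argv[4]))
Rt=np.array([[np.cos(yaw),np.sin(yaw),0],[np.sin(yaw),-np.cos(yaw),0],[0,0,-1]])
print("t",round(o["time"],2),"pos",p.round(4),"yaw",np.degrees(np.arctan2(Rm[1,0],Rm[0,0])).round(2),"off cm",(Rm.T@(t-p)*100).round(2),"rot",np.degrees(R.from_matrix(Rm.T@Rt).as_rotvec()).round(2),"F",np.round(o["ft_force"],1),"w",round(o["grip_width"],4))
E
python3 off.py .472 -.283 .29 5.5
```

```text
t 1.53 pos [ 0.4861 -0.1823  0.2924] yaw 5.35 off cm [-2.35  9.89  0.24] rot [ 0.01 -0.01 -0.15] F [ 0.5  0.2 -0.3] w 0.0874
```

Request:
{"name": "drive_tool", "arguments": {"plan": [{"offset": [-0.9, 3.8, 0], "delta_rot": [0, 0, 0], "jaw": 8.7}, {"offset": [-1.8, 7.2, 0], "delta_rot": [0, 0, 0], "jaw": 8.7}, {"offset": [-2.4, 9.5, 0], "delta_rot": [0, 0, 0], "jaw": 8.7}, {"offset": [-2.4, 10, 0], "delta_rot": [0, 0, 0], "jaw": 8.7}, {"offset": [-2.4, 10, 0], "delta_rot": [0, 0, 0], "jaw": 8.7}, {"offset": [-2.4, 10, 0], "delta_rot": [0, 0, 0], "jaw": 8.7}, {"offset": [-2.4, 10, 0], "delta_rot": [0, 0, 0], "jaw": 8.7}, {"offset": [-2.4, 10, 0], "delta_rot": [0, 0, 0], "jaw": 8.7}]}}

```text
time: 2.2
position: [0.4726, -0.2791, 0.2925]
tool_rot: [0.999, 0.049, -0.0, -0.0]
ft_force: [0.8, -0.9, -0.6]
grip_width: 0.0867
```

```bash
python3 - <<'E'
from h import *
o=get_obs();w=np.r_[o["position"],o["tool_rot"]];np.save("w2.npy",w);print(w.round(4),o["ft_force"])
for n in ["wrist","scene","side"]:
    cv2.imwrite(f"pics/{n}2.png",camera(n)[:,:,::-1])
crop("pics/scene2.png","pics/s2c.png",270,70,450,240,4)
E
```

```text
[ 4.726e-01 -2.791e-01  2.925e-01  9.988e-01  4.870e-02 -1.000e-04
 -4.000e-04] [ 0.80052815 -0.93685805 -0.6047771 ]
```

View pics/wrist2.png

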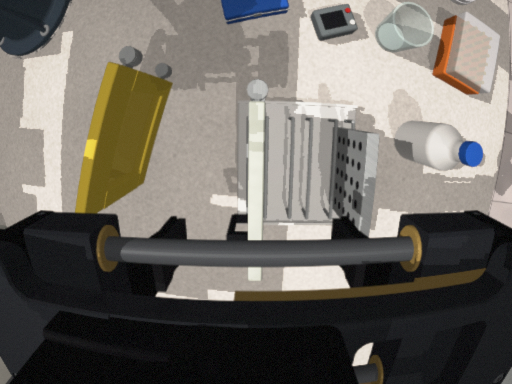

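View pics/s2c.png

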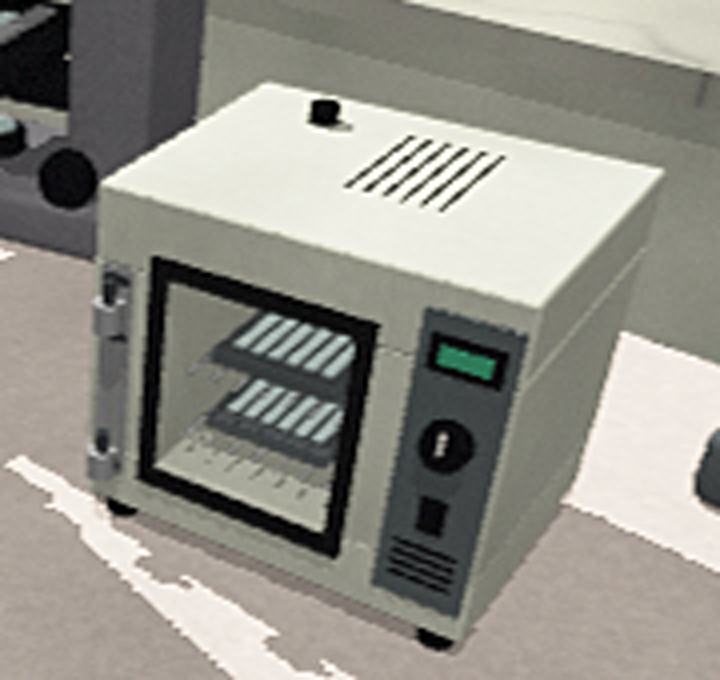

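View pics/side2.png

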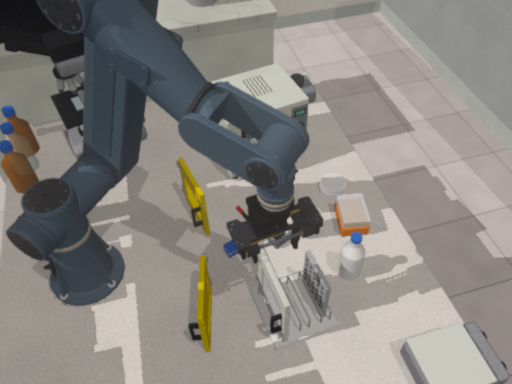

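```bash
python3 - <<'E'
from h import *
np.set_printoptions(precision=4,suppress=True)
w=np.load("w2.npy")
print("scene pin onz",onz("scene",(297.4,139.5),.2005), proj("scene",[.5088,.2125,.2005]))
for p in [(248.5,102),(265,102),(248.8,210),(262,210),(248.8,279),(261,279)]: print(p,wonz(p,w,.202))
print("socket top",wonz((257.5,90),w,.012+.095-.065+.115+.022))
print("tool yaw",2*np.degrees(np.arctan2(w[4],w[3])))
crop("pics/wrist2.png","pics/w2c.png",200,70,320,290,3)
E
```

```text
scene pin onz [0.5119 0.2129 0.2005] [296.3845 139.1615]
(248.5, 102) [ 0.4561 -0.1992  0.202 ]
(265, 102) [ 0.4699 -0.1979  0.202 ]
(248.8, 210) [ 0.465  -0.2935  0.202 ]
(262, 210) [ 0.4768 -0.2924  0.202 ]
(248.8, 279) [ 0.4712 -0.3651  0.202 ]
(261, 279) [ 0.4831 -0.3639  0.202 ]
socket top [ 0.4624 -0.1864  0.179 ]
tool yaw 5.587322897706697
```

View pics/w2c.png

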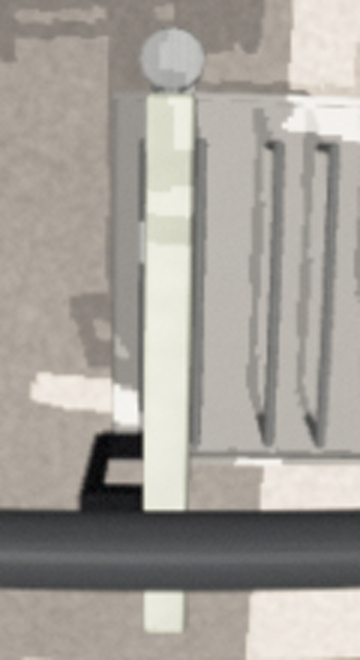

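Request:
{"name": "drive_tool", "arguments": {"plan": [{"offset": [-0.2, 0.2, 2], "delta_rot": [0, 0, 0.6], "jaw": 7}, {"offset": [-0.2, 0.2, 5], "delta_rot": [0, 0, 0.6], "jaw": 6}, {"offset": [-0.2, 0.2, 8], "delta_rot": [0, 0, 0.6], "jaw": 5}, {"offset": [-0.2, 0.2, 11], "delta_rot": [0, 0, 0.6], "jaw": 5}, {"offset": [-0.2, 0.2, 12.5], "delta_rot": [0, 0, 0.6], "jaw": 5}, {"offset": [-0.2, 0.2, 13.2], "delta_rot": [0, 0, 0.6], "jaw": 4}, {"offset": [-0.2, 0.2, 13.2], "delta_rot": [0, 0, 0.6], "jaw": 3}, {"offset": [-0.2, 0.2, 13.2], "delta_rot": [0, 0, 0.6], "jaw": 3}]}}

```text
time: 3.02
position: [0.4712, -0.2828, 0.1611]
tool_rot: [0.999, 0.043, 0.0, 0.0]
ft_force: [1.2, -0.0, -0.3]
grip_width: 0.0416
```

```bash
python3 - <<'E'
from h import *
o=get_obs();w=np.r_[o["position"],o["tool_rot"]];np.save("w3.npy",w);print(w.round(4),o["ft_force"],o["grip_width"])
cv2.imwrite(f"pics/wrist3.png",camera("wrist")[:,:,::-1])
E
```

```text
[ 4.712e-01 -2.828e-01  1.611e-01  9.991e-01  4.310e-02  4.000e-04
  3.000e-04] [ 1.24508817 -0.04792508 -0.27893317] 0.04156276139385121
```

View pics/wrist3.png

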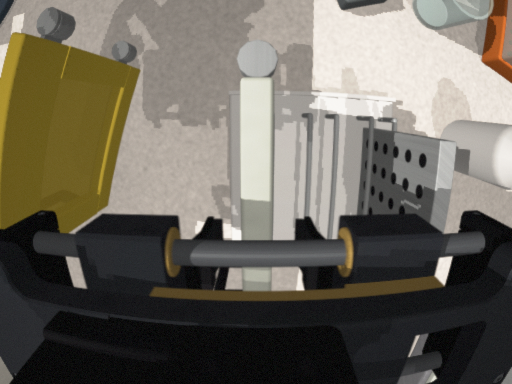

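Request:
{"name": "drive_tool", "arguments": {"plan": [{"offset": [0, 0, 0], "delta_rot": [0, 0, 0], "jaw": 2.4}, {"offset": [0, 0, 0], "delta_rot": [0, 0, 0], "jaw": 2.0}, {"offset": [0, 0, 0], "delta_rot": [0, 0, 0], "jaw": 1.7}, {"offset": [0, 0, 0], "delta_rot": [0, 0, 0], "jaw": 1.4}, {"offset": [0, 0, 0], "delta_rot": [0, 0, 0], "jaw": 1.0}, {"offset": [0, 0, 0], "delta_rot": [0, 0, 0], "jaw": 1.0}, {"offset": [0, 0, 0], "delta_rot": [0, 0, 0], "jaw": 1.0}, {"offset": [0, 0, 0], "delta_rot": [0, 0, 0], "jaw": 1.0}], "squeeze": 35}}

```text
time: 3.73
position: [0.4705, -0.2829, 0.161]
tool_rot: [0.999, 0.043, -0.0, 0.0]
ft_force: [-1.2, 0.4, 4.9]
grip_width: 0.0137
```

Request:
{"name": "drive_tool", "arguments": {"plan": [{"offset": [0, 0, -0.3], "delta_rot": [0, 0, 0], "jaw": 1.0}, {"offset": [0, 0, -1], "delta_rot": [0, 0, 0], "jaw": 1.0}, {"offset": [0, 0, -2], "delta_rot": [0, 0, 0], "jaw": 1.0}, {"offset": [0, 0, -3.5], "delta_rot": [0, 0, 0], "jaw": 1.0}, {"offset": [0, 0, -5], "delta_rot": [0, 0, 0], "jaw": 1.0}, {"offset": [0, 0, -6.5], "delta_rot": [0, 0, 0], "jaw": 1.0}, {"offset": [0, 0, -8], "delta_rot": [0, 0, 0], "jaw": 1.0}, {"offset": [0, 0, -9], "delta_rot": [0, 0, 0], "jaw": 1.0}]}}

```text
time: 4.4
position: [0.471, -0.2828, 0.2523]
tool_rot: [0.999, 0.043, 0.001, 0.001]
ft_force: [0.5, -0.9, -4.5]
grip_width: 0.0134
```

```bash
python3 - <<'E'
from h import *
o=get_obs();w=np.r_[o["position"],o["tool_rot"]];np.save("w4.npy",w);print(w.round(4),o["ft_force"],o["moment"],o["grip_width"])
cv2.imwrite(f"pics/wrist4.png",camera("wrist")[:,:,::-1])
cv2.imwrite(f"pics/scene4.png",camera("scene")[:,:,::-1])
E
```

```text
[ 4.710e-01 -2.828e-01  2.523e-01  9.991e-01  4.280e-02  7.000e-04
  6.000e-04] [ 0.52477615 -0.93553558 -4.45392281] [-0.02464961 -0.0281564  -0.00855695] 0.013409128515047816
```

View pics/wrist4.png

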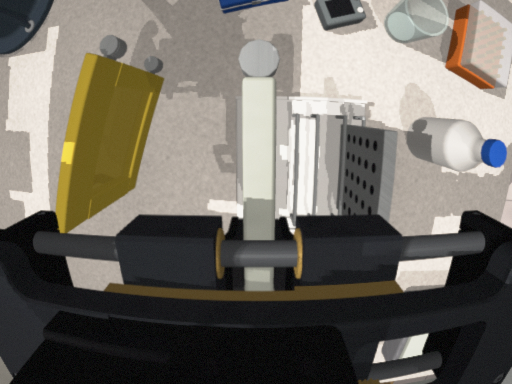

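View pics/scene4.png

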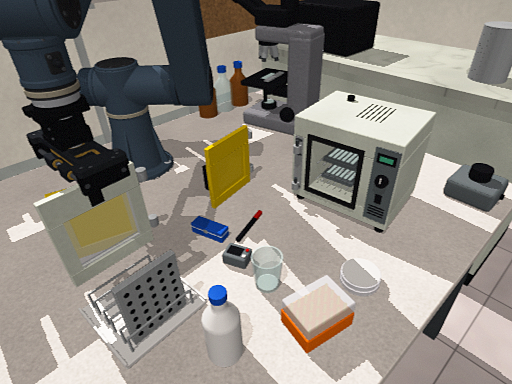

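```bash
cat > sock.py <<'E'
import sys
from h import *
np.set_printoptions(precision=4,suppress=True)
# barrel top centre in tool frame, from wrist picture
f,x,y=sys.argv[1],float(sys.argv[2]),float(sys.argv[3])
o,d=wray((x,y),np.zeros(3),[0,0,0,1]);s=(-.018-o[2])/d[2];print("socket in tool",o+s*d, "mm/px",s/297*1e3)
E
python3 - <<'E'
from h import *
im=cv2.imread("pics/wrist4.png");sub=im[30:85,230:290];g=cv2.cvtColor(sub,cv2.COLOR_BGR2GRAY)
cs=cv2.HoughCircles(cv2.resize(g,None,fx=6,fy=6,interpolation=cv2.INTER_CUBIC),cv2.HOUGH_GRADIENT,1,100,param1=100,param2=15,minRadius=80,maxRadius=150)
print(cs/6+np.array([230,30,0]) if cs is not None else None)
crop("pics/wrist4.png","pics/w4c.png",220,30,300,110,7)
E
python3 sock.py x 258.5 58
```

```text
None
socket in tool [-0.     -0.0977 -0.018 ] mm/px 0.49532158647383734
```

View pics/w4c.png

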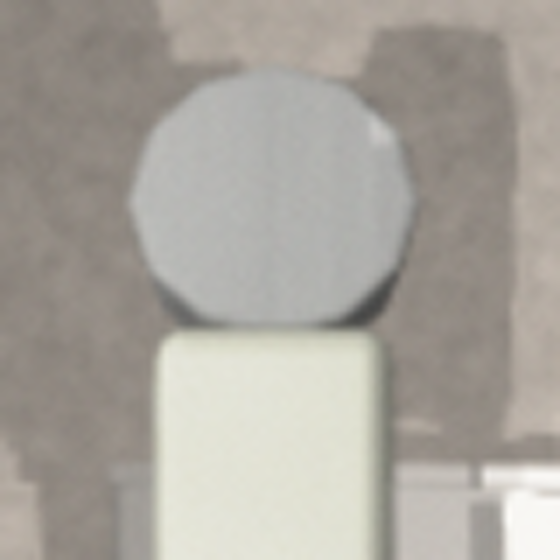

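```bash
python3 off.py .528 .08 .245 9
```

```text
t 4.5 pos [ 0.4717 -0.2835  0.2526] yaw 4.91 off cm [  8.72 -35.74   0.67] rot [ 0.2  -0.18 -4.09] F [ 0.5 -0.1 -4.7] w 0.0144
```

Request:
{"name": "drive_tool", "arguments": {"plan": [{"offset": [0.2, -0.8, 0], "delta_rot": [0, 0, 0], "jaw": 1.0}, {"offset": [0.6, -2.3, 0], "delta_rot": [0, 0, 0], "jaw": 1.0}, {"offset": [1.1, -4.5, 0], "delta_rot": [0, 0, 0], "jaw": 1.0}, {"offset": [1.8, -7.3, 0], "delta_rot": [0, 0, -0.5], "jaw": 1.0}, {"offset": [2.5, -10.1, 0], "delta_rot": [0, 0, -1], "jaw": 1.0}, {"offset": [3.2, -12.9, 0], "delta_rot": [0, 0, -1.5], "jaw": 1.0}, {"offset": [3.9, -15.7, 0], "delta_rot": [0, 0, -2], "jaw": 1.0}, {"offset": [4.6, -18.5, 0], "delta_rot": [0, 0, -2.5], "jaw": 1.0}]}}

```text
time: 5.17
position: [0.4994, -0.0911, 0.2493]
tool_rot: [0.998, 0.065, -0.001, -0.001]
ft_force: [0.6, -0.2, -4.6]
grip_width: 0.0138
```

```bash
python3 off.py .528 .08 .245 9
```

```text
t 5.17 pos [ 0.4994 -0.0911  0.2493] yaw 7.44 off cm [  5.06 -16.6    0.46] rot [-0.15  0.16 -1.56] F [ 0.6 -0.2 -4.6] w 0.0138
```

Request:
{"name": "drive_tool", "arguments": {"plan": [{"offset": [0.8, -2.7, 0], "delta_rot": [0, 0, -0.5], "jaw": 1.0}, {"offset": [1.6, -5.3, 0], "delta_rot": [0, 0, -0.8], "jaw": 1.0}, {"offset": [2.4, -7.8, 0], "delta_rot": [0, 0, -1.1], "jaw": 1.0}, {"offset": [3.1, -10.2, 0.2], "delta_rot": [0, 0, -1.5], "jaw": 1.0}, {"offset": [3.7, -12.3, 0.3], "delta_rot": [0, 0, -1.5], "jaw": 1.0}, {"offset": [4.3, -14, 0.4], "delta_rot": [0, 0, -1.5], "jaw": 1.0}, {"offset": [4.7, -15.3, 0.5], "delta_rot": [0, 0, -1.5], "jaw": 1.0}, {"offset": [4.9, -16, 0.5], "delta_rot": [0, 0, -1.5], "jaw": 1.0}]}}

```text
time: 5.83
position: [0.5269, 0.0738, 0.2441]
tool_rot: [0.997, 0.079, -0.002, -0.001]
ft_force: [0.5, -0.2, -4.4]
grip_width: 0.014
```

```bash
python3 off.py .5240 .1165 .235 9; python3 - <<'E'
from h import *
o=get_obs();w=np.r_[o["position"],o["tool_rot"]];np.save("w5.npy",w);print(w.round(4))
cv2.imwrite(f"pics/wrist5.png",camera("wrist")[:,:,::-1])
crop("pics/wrist5.png","pics/w5c.png",190,0,330,120,5)
E
```

```text
t 5.83 pos [0.5269 0.0738 0.2441] yaw 9.04 off cm [ 0.39 -4.26  0.92] rot [-0.13  0.2   0.04] F [ 0.5 -0.2 -4.4] w 0.014
[ 0.5269  0.0738  0.2441  0.9969  0.0788 -0.0018 -0.001 ]
```

View pics/w5c.png

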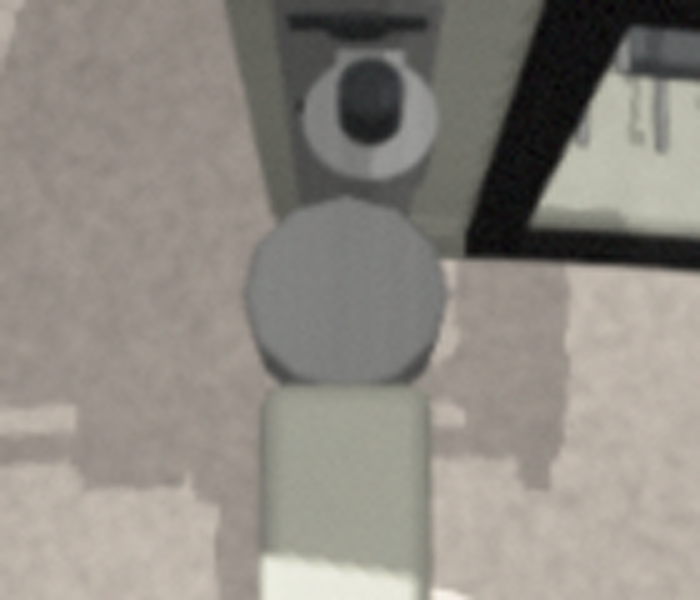

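```bash
python3 sock.py x 259.1 59.3; python3 - <<'E'
from h import *
np.set_printoptions(precision=4,suppress=True)
w=np.load("w5.npy")
a=wonz((190+370.5/5,89/5),w,.2005);b=wonz((190+371/5,114/5),w,.185);print(a,b)
# in tool frame
Rw=R.from_quat(w[3:]).as_matrix()
print("tool",Rw.T@(a-w[:3]),Rw.T@(b-w[:3]))
E
```

```text
socket in tool [ 0.0003 -0.097  -0.018 ] mm/px 0.4948849227023812
[0.5085 0.2125 0.2005] [0.5086 0.2138 0.185 ]
tool [ 0.0039 -0.1398  0.0439] [ 0.0042 -0.141   0.0594]
```

Request:
{"name": "drive_tool", "arguments": {"plan": [{"offset": [0.1, -0.8, 0.2], "delta_rot": [0, 0, 0], "jaw": 1.0}, {"offset": [0.2, -1.7, 0.5], "delta_rot": [0, 0, 0], "jaw": 1.0}, {"offset": [0.3, -2.6, 1], "delta_rot": [0, 0, 0], "jaw": 1.0}, {"offset": [0.37, -3.4, 1.5], "delta_rot": [0, 0, 0], "jaw": 1.0}, {"offset": [0.37, -4, 2], "delta_rot": [0, 0, 0], "jaw": 1.0}, {"offset": [0.37, -4.3, 2.5], "delta_rot": [0, 0, 0], "jaw": 1.0}, {"offset": [0.37, -4.3, 2.8], "delta_rot": [0, 0, 0], "jaw": 1.0}, {"offset": [0.37, -4.3, 2.8], "delta_rot": [0, 0, 0], "jaw": 1.0}]}}

```text
time: 6.55
position: [0.525, 0.1135, 0.2165]
tool_rot: [0.997, 0.078, -0.001, 0.0]
ft_force: [1.0, 0.1, -4.1]
grip_width: 0.0139
```

```bash
python3 - <<'E'
from h import *
o=get_obs();w=np.r_[o["position"],o["tool_rot"]];np.save("w6.npy",w);print(w.round(4),o["time"],o["ft_force"])
for n in ["wrist","scene","side"]: cv2.imwrite(f"pics/{n}6.png",camera(n)[:,:,::-1])
crop("pics/wrist6.png","pics/w6c.png",190,0,330,120,5)
crop("pics/scene6.png","pics/s6c.png",240,90,380,230,5)
w2=get_obs();Rw=R.from_quat(w[3:]).as_matrix()
print("now pos",w2["position"],"socket world",w[:3]+Rw@[.0003,-.097,0],"want .5085 .2128")
E
```

```text
[ 5.250e-01  1.135e-01  2.165e-01  9.970e-01  7.770e-02 -1.100e-03
  1.000e-04] 6.55 [ 0.96395168  0.06889757 -4.14141355]
now pos [0.52596329 0.11320027 0.21762769] socket world [0.51022675 0.20936292 0.21652067] want .5085 .2128
```

View pics/w6c.png

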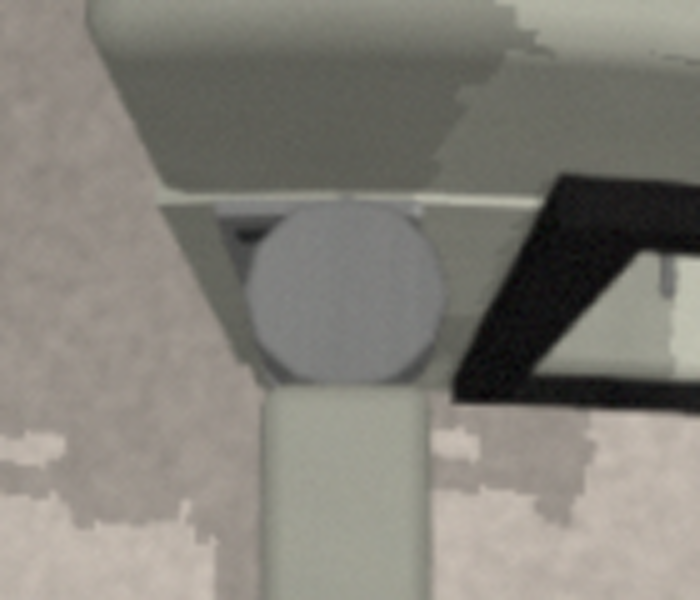

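View pics/s6c.png

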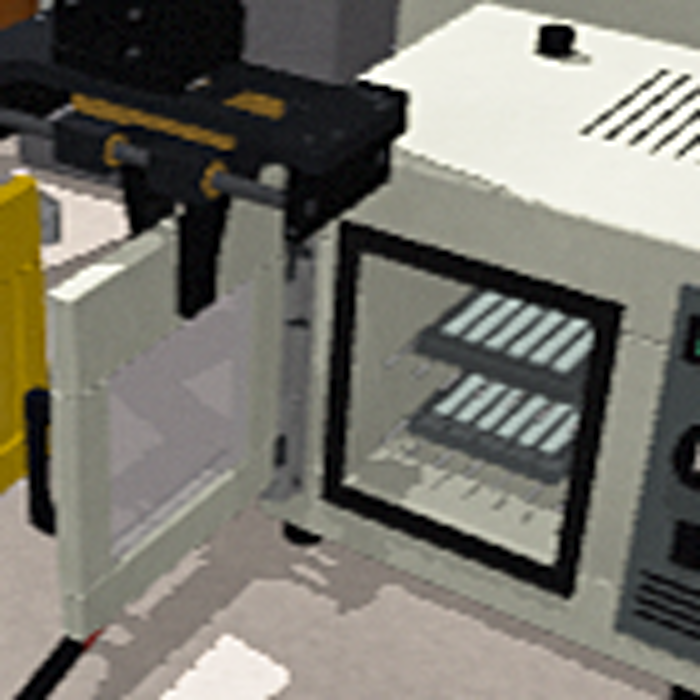

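```bash
cat > avg.py <<'E'
from h import *
import sys
np.set_printoptions(precision=4,suppress=True)
def avg(n=10):
    P=[];Q=[];F=[];M=[]
    for i in range(n):
        o=get_obs();P.append(o["position"]);Q.append(o["tool_rot"]);F.append(o["ft_force"]);M.append(o["moment"]);camera("wrist")
    P=np.array(P);Rm=R.from_quat(Q).mean()
    return P.mean(0),P.std(0),Rm,np.mean(F,0),np.mean(M,0),o["time"]
if __name__=="__main__":
    p,s,Rm,F,M,t=avg(int(sys.argv[1]) if len(sys.argv)>1 else 10)
    print("t",t,"pos",p,"std",s,"F",F,"M",M)
    M_=Rm.as_matrix();print("yaw",np.degrees(np.arctan2(M_[1,0],M_[0,0])),"tilt axis z",M_[:,2])
    so=p+M_@[.0003,-.097,.004];print("socket mouth",so)
    d=M_.T@(np.array([.5086,.2129,.2005])-so);print("pin top - mouth in tool cm",d*100)
E
python3 avg.py 12
```

```text
t 7.25 pos [0.5258 0.1134 0.2177] std [0.0001 0.0001 0.0001] F [-0.1871 -0.0771 -4.2409] M [-0.0114 -0.0089  0.0105]
yaw 8.882511820664515 tilt axis z [ 0.0005 -0.0001 -1.    ]
socket mouth [0.5112 0.2093 0.2137]
pin top - mouth in tool cm [-0.1972 -0.3994  1.3236]
```

Request:
{"name": "drive_tool", "arguments": {"plan": [{"offset": [-0.1, -0.2, 0.1], "delta_rot": [0, 0, 0], "jaw": 1.0}, {"offset": [-0.2, -0.4, 0.3], "delta_rot": [0, 0, 0], "jaw": 1.0}, {"offset": [-0.2, -0.4, 0.5], "delta_rot": [0, 0, 0], "jaw": 1.0}, {"offset": [-0.2, -0.4, 0.7], "delta_rot": [0, 0, 0], "jaw": 1.0}, {"offset": [-0.2, -0.4, 0.7], "delta_rot": [0, 0, 0], "jaw": 1.0}, {"offset": [-0.2, -0.4, 0.7], "delta_rot": [0, 0, 0], "jaw": 1.0}, {"offset": [-0.2, -0.4, 0.7], "delta_rot": [0, 0, 0], "jaw": 1.0}, {"offset": [-0.2, -0.4, 0.7], "delta_rot": [0, 0, 0], "jaw": 1.0}]}}

```text
time: 7.97
position: [0.5232, 0.1172, 0.2106]
tool_rot: [0.997, 0.078, 0.0, 0.0]
ft_force: [0.5, 0.5, -5.4]
grip_width: 0.0138
```

```bash
python3 avg.py 4; python3 - <<'E'
from h import *
for n in ["wrist","scene","side"]: cv2.imwrite(f"pics/{n}7.png",camera(n)[:,:,::-1])
crop("pics/scene7.png","pics/s7c.png",270,115,330,200,8)
crop("pics/side7.png","pics/d7c.png",200,100,300,200,6)
E
```

```text
t 8.1167 pos [0.5232 0.1172 0.2106] std [0. 0. 0.] F [ 0.0127  0.4849 -5.013 ] M [-0.0024  0.0043  0.008 ]
yaw 8.89636818013856 tilt axis z [ 0.0003 -0.     -1.    ]
socket mouth [0.5085 0.213  0.2066]
pin top - mouth in tool cm [0.0097 0.0159 0.6134]
```

View pics/s7c.png

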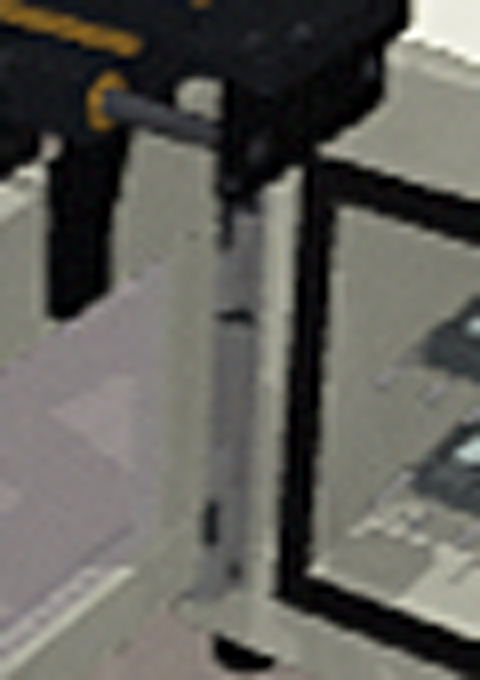

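View pics/d7c.png

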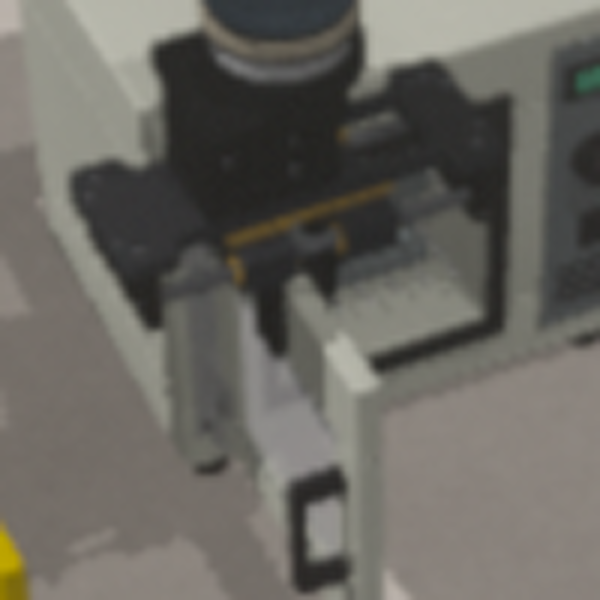

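Request:
{"name": "drive_tool", "arguments": {"plan": [{"offset": [0, 0, 0.15], "delta_rot": [0, 0, 0], "jaw": 1.0}, {"offset": [0, 0, 0.3], "delta_rot": [0, 0, 0], "jaw": 1.0}, {"offset": [0, 0, 0.4], "delta_rot": [0, 0, 0], "jaw": 1.0}, {"offset": [0, 0, 0.5], "delta_rot": [0, 0, 0], "jaw": 1.0}, {"offset": [0, 0, 0.6], "delta_rot": [0, 0, 0], "jaw": 1.0}, {"offset": [0, 0, 0.7], "delta_rot": [0, 0, 0], "jaw": 1.0}, {"offset": [0, 0, 0.75], "delta_rot": [0, 0, 0], "jaw": 1.0}, {"offset": [0, 0, 0.75], "delta_rot": [0, 0, 0], "jaw": 1.0}]}}

```text
time: 8.98
position: [0.523, 0.1172, 0.2029]
tool_rot: [0.997, 0.078, -0.0, 0.0]
ft_force: [-0.0, 0.0, -3.8]
grip_width: 0.0137
```

```bash
python3 avg.py 3
```

```text
t 9.0833 pos [0.523  0.1172 0.203 ] std [0.     0.     0.0001] F [ 0.5726 -0.3418 -4.2725] M [ 0.0262 -0.0129 -0.0107]
yaw 8.899738408689664 tilt axis z [-0.0001 -0.     -1.    ]
socket mouth [0.5083 0.2131 0.199 ]
pin top - mouth in tool cm [ 0.0264  0.0224 -0.1536]
```

Request:
{"name": "drive_tool", "arguments": {"plan": [{"offset": [0, 0, 0.05], "delta_rot": [0, 0, 0], "jaw": 1.0}, {"offset": [0, 0, 0.1], "delta_rot": [0, 0, 0], "jaw": 1.0}, {"offset": [0, 0, 0.15], "delta_rot": [0, 0, 0], "jaw": 1.0}, {"offset": [0, 0, 0.2], "delta_rot": [0, 0, 0], "jaw": 1.0}, {"offset": [0, 0, 0.25], "delta_rot": [0, 0, 0], "jaw": 1.0}, {"offset": [0, 0, 0.3], "delta_rot": [0, 0, 0], "jaw": 1.0}, {"offset": [0, 0, 0.3], "delta_rot": [0, 0, 0], "jaw": 1.0}, {"offset": [0, 0, 0.3], "delta_rot": [0, 0, 0], "jaw": 1.0}]}}

```text
time: 9.8
position: [0.523, 0.1172, 0.2]
tool_rot: [0.997, 0.078, -0.0, 0.0]
ft_force: [-0.3, -0.9, -4.7]
grip_width: 0.0139
```

```bash
python3 avg.py 3;python3 - <<'E'
from h import *
cv2.imwrite(f"pics/wrist8.png",camera("wrist")[:,:,::-1])
crop("pics/wrist8.png","pics/w8c.png",190,0,330,120,5)
E
```

```text
t 9.9 pos [0.523  0.1172 0.2   ] std [0. 0. 0.] F [ 0.1524 -0.0767 -4.5929] M [-0.0256 -0.0122  0.0146]
yaw 8.90160646642421 tilt axis z [-0.0001 -0.     -1.    ]
socket mouth [0.5083 0.2131 0.196 ]
pin top - mouth in tool cm [ 0.025   0.0224 -0.4495]
```

View pics/w8c.png

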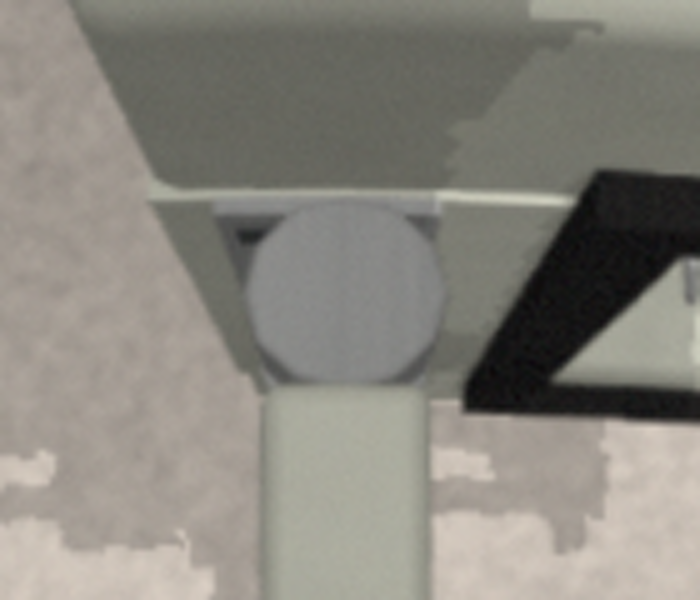

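Request:
{"name": "drive_tool", "arguments": {"plan": [{"offset": [0, 0, 0.1], "delta_rot": [0, 0, 0], "jaw": 1.0}, {"offset": [0, 0, 0.2], "delta_rot": [0, 0, 0], "jaw": 1.0}, {"offset": [0, 0, 0.3], "delta_rot": [0, 0, 0], "jaw": 1.0}, {"offset": [0, 0, 0.4], "delta_rot": [0, 0, 0], "jaw": 1.0}, {"offset": [0, 0, 0.5], "delta_rot": [0, 0, 0], "jaw": 1.0}, {"offset": [0, 0, 0.6], "delta_rot": [0, 0, 0], "jaw": 1.0}, {"offset": [0, 0, 0.7], "delta_rot": [0, 0, 0], "jaw": 1.0}, {"offset": [0, 0, 0.7], "delta_rot": [0, 0, 0], "jaw": 1.0}]}}

```text
time: 10.67
position: [0.523, 0.1172, 0.1928]
tool_rot: [0.997, 0.078, -0.0, -0.0]
ft_force: [-0.2, -0.3, -4.4]
grip_width: 0.0143
```

```bash
python3 avg.py 3
```

```text
t 10.7667 pos [0.523  0.1172 0.1929] std [0.     0.     0.0001] F [ 0.055  -0.4579 -4.1733] M [-0.076  -0.0404  0.0052]
yaw 8.899289641849885 tilt axis z [-0.0003 -0.     -1.    ]
socket mouth [0.5083 0.2131 0.1889]
pin top - mouth in tool cm [ 0.0313  0.0221 -1.1625]
```

Well on the pin, force still only the door's weight. Feel down to the shoulders in small steps.

Request:
{"name": "drive_tool", "arguments": {"plan": [{"offset": [0, 0, 0.05], "delta_rot": [0, 0, 0], "jaw": 1.0}, {"offset": [0, 0, 0.1], "delta_rot": [0, 0, 0], "jaw": 1.0}, {"offset": [0, 0, 0.15], "delta_rot": [0, 0, 0], "jaw": 1.0}, {"offset": [0, 0, 0.2], "delta_rot": [0, 0, 0], "jaw": 1.0}, {"offset": [0, 0, 0.25], "delta_rot": [0, 0, 0], "jaw": 1.0}, {"offset": [0, 0, 0.3], "delta_rot": [0, 0, 0], "jaw": 1.0}, {"offset": [0, 0, 0.3], "delta_rot": [0, 0, 0], "jaw": 1.0}, {"offset": [0, 0, 0.3], "delta_rot": [0, 0, 0], "jaw": 1.0}]}}

```text
time: 11.48
position: [0.523, 0.1172, 0.19]
tool_rot: [0.997, 0.078, -0.0, 0.0]
ft_force: [0.1, -0.2, -4.5]
grip_width: 0.0139
```

```bash
python3 avg.py 3
```

```text
t 11.5833 pos [0.523  0.1172 0.19  ] std [0. 0. 0.] F [ 0.0133 -0.4372 -4.5761] M [-0.0993 -0.0306  0.0016]
yaw 8.900938392779844 tilt axis z [-0.0001 -0.     -1.    ]
socket mouth [0.5083 0.2131 0.186 ]
pin top - mouth in tool cm [ 0.0258  0.023  -1.451 ]
```

Request:
{"name": "drive_tool", "arguments": {"plan": [{"offset": [0, 0, 0.03], "delta_rot": [0, 0, 0], "jaw": 1.0}, {"offset": [0, 0, 0.06], "delta_rot": [0, 0, 0], "jaw": 1.0}, {"offset": [0, 0, 0.09], "delta_rot": [0, 0, 0], "jaw": 1.0}, {"offset": [0, 0, 0.12], "delta_rot": [0, 0, 0], "jaw": 1.0}, {"offset": [0, 0, 0.12], "delta_rot": [0, 0, 0], "jaw": 1.0}, {"offset": [0, 0, 0.12], "delta_rot": [0, 0, 0], "jaw": 1.0}, {"offset": [0, 0, 0.12], "delta_rot": [0, 0, 0], "jaw": 1.0}, {"offset": [0, 0, 0.12], "delta_rot": [0, 0, 0], "jaw": 1.0}]}}

```text
time: 12.3
position: [0.5231, 0.1172, 0.1889]
tool_rot: [0.997, 0.078, 0.0, 0.0]
ft_force: [0.5, -0.9, -2.9]
grip_width: 0.0139
```

```bash
python3 avg.py 3
```

```text
t 12.4 pos [0.5231 0.1172 0.1889] std [0. 0. 0.] F [ 0.252  -0.7252 -2.7418] M [-0.0887  0.0081  0.0248]
yaw 8.901950517559856 tilt axis z [ 0.0002 -0.0001 -1.    ]
socket mouth [0.5084 0.2131 0.1849]
pin top - mouth in tool cm [ 0.0174  0.0197 -1.5567]
```

Request:
{"name": "drive_tool", "arguments": {"plan": [{"offset": [0, 0, 0.02], "delta_rot": [0, 0, 0], "jaw": 1.0}, {"offset": [0, 0, 0.04], "delta_rot": [0, 0, 0], "jaw": 1.0}, {"offset": [0, 0, 0.04], "delta_rot": [0, 0, 0], "jaw": 1.0}, {"offset": [0, 0, 0.04], "delta_rot": [0, 0, 0], "jaw": 1.0}, {"offset": [0, 0, 0.04], "delta_rot": [0, 0, 0], "jaw": 1.0}, {"offset": [0, 0, 0.04], "delta_rot": [0, 0, 0], "jaw": 1.0}, {"offset": [0, 0, 0.04], "delta_rot": [0, 0, 0], "jaw": 1.0}, {"offset": [0, 0, 0.04], "delta_rot": [0, 0, 0], "jaw": 1.0}]}}

```text
time: 13.12
position: [0.5233, 0.1171, 0.1888]
tool_rot: [0.997, 0.078, 0.0, 0.0]
ft_force: [-1.3, -1.5, 2.5]
grip_width: 0.0139
```

```bash
python3 avg.py 3; python3 - <<'E'
from h import *
for n in ["scene","side","wrist"]: cv2.imwrite(f"pics/{n}9.png",camera(n)[:,:,::-1])
crop("pics/scene9.png","pics/s9c.png",230,100,350,240,5)
E
```

```text
t 13.2167 pos [0.5233 0.1171 0.1888] std [0. 0. 0.] F [-1.0158 -1.9006  3.1086] M [-0.1533  0.2169  0.1039]
yaw 8.906330742965196 tilt axis z [ 0.0007 -0.0002 -1.    ]
socket mouth [0.5086 0.213  0.1848]
pin top - mouth in tool cm [ 0.0001  0.0087 -1.5731]
```

View pics/s9c.png

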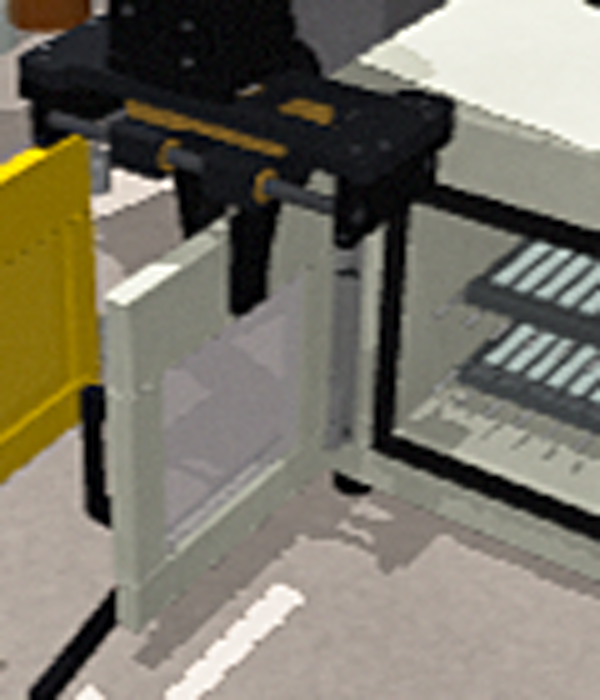

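Request:
{"name": "drive_tool", "arguments": {"plan": [{"offset": [0, 0, 0], "delta_rot": [0, 0, 0], "jaw": 1.0}, {"offset": [0, 0, 0], "delta_rot": [0, 0, 0], "jaw": 1.0}, {"offset": [0, 0, 0], "delta_rot": [0, 0, 0], "jaw": 1.0}, {"offset": [0, 0, 0], "delta_rot": [0, 0, 0], "jaw": 1.0}, {"offset": [0, 0, 0], "delta_rot": [0, 0, 0], "jaw": 1.0}, {"offset": [0, 0, 0], "delta_rot": [0, 0, 0], "jaw": 1.0}, {"offset": [0, 0, 0], "delta_rot": [0, 0, 0], "jaw": 1.0}, {"offset": [0, 0, 0], "delta_rot": [0, 0, 0], "jaw": 1.0}], "squeeze": 18}}

```text
time: 14.08
position: [0.5234, 0.117, 0.1887]
tool_rot: [0.997, 0.078, 0.0, 0.0]
ft_force: [-0.9, -3.2, 5.2]
grip_width: 0.0139
```

Request:
{"name": "drive_tool", "arguments": {"plan": [{"offset": [0, 0, 0], "delta_rot": [0, 0, 0], "jaw": 1.0}, {"offset": [0, 0, 0], "delta_rot": [0, 0, 0], "jaw": 1.0}, {"offset": [0, 0, 0], "delta_rot": [0, 0, 0], "jaw": 1.0}, {"offset": [0, 0, 0], "delta_rot": [0, 0, 0], "jaw": 1.0}, {"offset": [0, 0, 0], "delta_rot": [0, 0, 0], "jaw": 1.0}, {"offset": [0, 0, 0], "delta_rot": [0, 0, 0], "jaw": 1.0}, {"offset": [0, 0, 0], "delta_rot": [0, 0, 0], "jaw": 1.0}, {"offset": [0, 0, 0], "delta_rot": [0, 0, 0], "jaw": 1.0}], "squeeze": 8}}

```text
time: 14.75
position: [0.5233, 0.1169, 0.1886]
tool_rot: [0.997, 0.078, 0.0, 0.0]
ft_force: [-0.1, -5.7, 5.3]
grip_width: 0.014
```

Request:
{"name": "drive_tool", "arguments": {"plan": [{"offset": [0, 0, 0], "delta_rot": [0, 0, 0], "jaw": 1.0}, {"offset": [0, 0, 0], "delta_rot": [0, 0, 0], "jaw": 1.0}, {"offset": [0, 0, 0], "delta_rot": [0, 0, 0], "jaw": 1.0}, {"offset": [0, 0, 0], "delta_rot": [0, 0, 0], "jaw": 1.0}, {"offset": [0, 0, 0], "delta_rot": [0, 0, 0], "jaw": 1.0}, {"offset": [0, 0, 0], "delta_rot": [0, 0, 0], "jaw": 1.0}, {"offset": [0, 0, 0], "delta_rot": [0, 0, 0], "jaw": 1.0}, {"offset": [0, 0, 0], "delta_rot": [0, 0, 0], "jaw": 1.0}], "squeeze": 3}}

```text
time: 15.42
position: [0.5229, 0.1174, 0.1882]
tool_rot: [0.997, 0.078, -0.0, -0.0]
ft_force: [1.1, -2.2, 0.9]
grip_width: 0.0139
```

```bash
python3 avg.py 2; python3 - <<'E'
from h import *
for n in ["wrist","side"]: cv2.imwrite(f"pics/{n}10.png",camera(n)[:,:,::-1])
E
```

```text
t 15.4667 pos [0.5229 0.1174 0.1882] std [0. 0. 0.] F [ 1.1974 -2.5591  0.6897] M [-0.3398 -0.2059 -0.0837]
yaw 8.891750964349582 tilt axis z [-0.0004  0.0004 -1.    ]
socket mouth [0.5082 0.2133 0.1842]
pin top - mouth in tool cm [ 0.0321  0.0436 -1.6257]
```

View pics/wrist10.png

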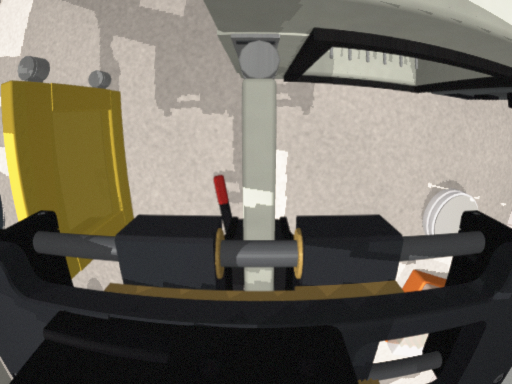

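Request:
{"name": "drive_tool", "arguments": {"plan": [{"offset": [0, 0, 0], "delta_rot": [0, 0, 0], "jaw": 1.4}, {"offset": [0, 0, 0], "delta_rot": [0, 0, 0], "jaw": 1.5}, {"offset": [0, 0, 0], "delta_rot": [0, 0, 0], "jaw": 1.6}, {"offset": [0, 0, 0], "delta_rot": [0, 0, 0], "jaw": 1.8}, {"offset": [0, 0, 0], "delta_rot": [0, 0, 0], "jaw": 2.0}, {"offset": [0, 0, 0], "delta_rot": [0, 0, 0], "jaw": 2.5}, {"offset": [0, 0, 0], "delta_rot": [0, 0, 0], "jaw": 3}, {"offset": [0, 0, 0], "delta_rot": [0, 0, 0], "jaw": 3}]}}

```text
time: 16.28
position: [0.523, 0.1173, 0.1885]
tool_rot: [0.997, 0.078, -0.0, -0.0]
ft_force: [0.4, 0.3, 0.8]
grip_width: 0.028
```

```bash
python3 avg.py 3; python3 - <<'E'
from h import *
for n in ["wrist","side","scene"]: cv2.imwrite(f"pics/{n}11.png",camera(n)[:,:,::-1])
crop("pics/scene11.png","pics/s11c.png",230,100,350,240,5)
E
```

```text
t 16.3833 pos [0.523  0.1173 0.1885] std [0. 0. 0.] F [ 0.42   -0.1979  0.4511] M [ 0.0171 -0.0188 -0.0057]
yaw 8.8993055464236 tilt axis z [-0.      0.0001 -1.    ]
socket mouth [0.5083 0.2131 0.1845]
pin top - mouth in tool cm [ 0.0239  0.0277 -1.6028]
```

View pics/wrist11.png

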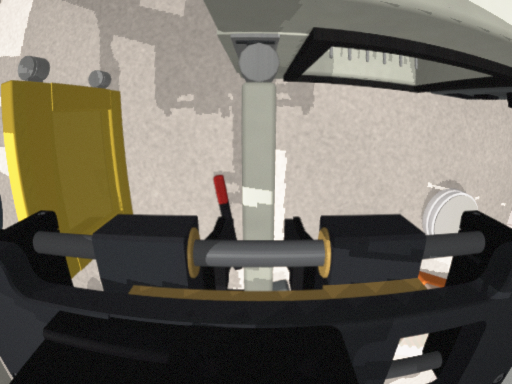

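View pics/s11c.png

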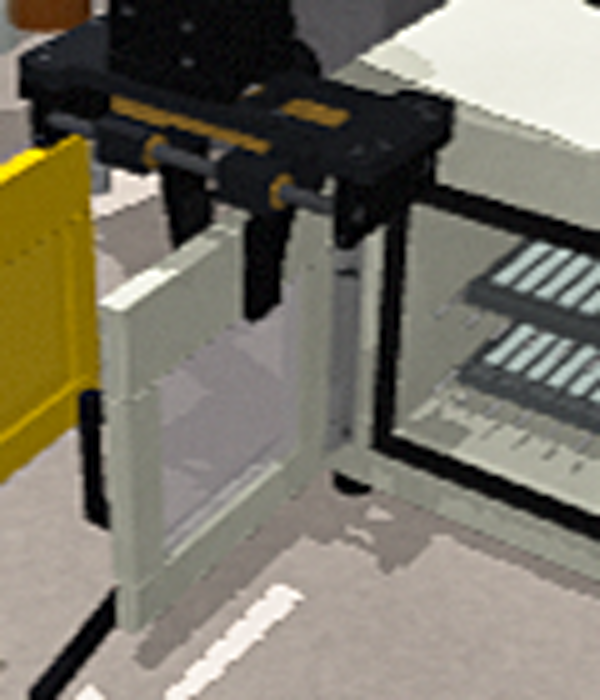

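Request:
{"name": "drive_tool", "arguments": {"plan": [{"offset": [0, 0, -0.5], "delta_rot": [0, 0, 0], "jaw": 3}, {"offset": [0, 0, -2], "delta_rot": [0, 0, 0], "jaw": 3}, {"offset": [0, 0, -4], "delta_rot": [0, 0, 0], "jaw": 3}, {"offset": [0, 0, -6], "delta_rot": [0, 0, 0], "jaw": 3}, {"offset": [0, 0, -6.2], "delta_rot": [0, 0, 0], "jaw": 2}, {"offset": [-1.5, 0.5, -6.2], "delta_rot": [0, 0, 0], "jaw": 0}, {"offset": [-3, 1.3, -6.2], "delta_rot": [0, 0, 0], "jaw": 0}, {"offset": [-4, 1.3, -6.2], "delta_rot": [0, 0, 0], "jaw": 0}]}}

```text
time: 17.25
position: [0.4841, 0.0974, 0.2501]
tool_rot: [0.997, 0.077, -0.001, 0.0]
ft_force: [-0.4, -0.1, -0.1]
grip_width: 0.0109
```

Request:
{"name": "drive_tool", "arguments": {"plan": [{"offset": [0, 0, 0], "delta_rot": [0, 0, 0], "jaw": 0}, {"offset": [0, 0, 0], "delta_rot": [0, 0, 0], "jaw": 0}, {"offset": [0, 0, 1], "delta_rot": [0, 0, 0], "jaw": 0}, {"offset": [0, 0, 2.5], "delta_rot": [0, 0, 0], "jaw": 0}, {"offset": [0, 0, 4], "delta_rot": [0, 0, 0], "jaw": 0}, {"offset": [0, 0, 4.3], "delta_rot": [0, 0, 0], "jaw": 0}, {"offset": [0, 0, 4.3], "delta_rot": [0, 0, 0], "jaw": 0}, {"offset": [0, 0, 4.3], "delta_rot": [0, 0, 0], "jaw": 0}]}}

```text
time: 17.92
position: [0.4864, 0.0984, 0.2076]
tool_rot: [0.997, 0.078, 0.0, -0.0]
ft_force: [-0.1, -0.6, -0.7]
grip_width: 0.0008
```

```bash
cat > uv.py <<'E'
from avg import *
p,s,Rm,F,M,t=avg(2)
M_=Rm.as_matrix();r=M_.T@(p-np.array([.5085,.213,0]))
print("t",round(t,2),"pos",p,"u,v mm",r[:2]*1e3,"F tool",M_.T@F,"M",M)
E
python3 uv.py; python3 - <<'E'
from h import *
for n in ["wrist","scene"]: cv2.imwrite(f"pics/{n}12.png",camera(n)[:,:,::-1])
E
```

```text
t 17.97 pos [0.4864 0.0984 0.2078] u,v mm [-39.3496 109.8514] F tool [-0.4254  0.2365 -0.1066] M [ 0.0143 -0.0045 -0.0028]
```

View pics/wrist12.png

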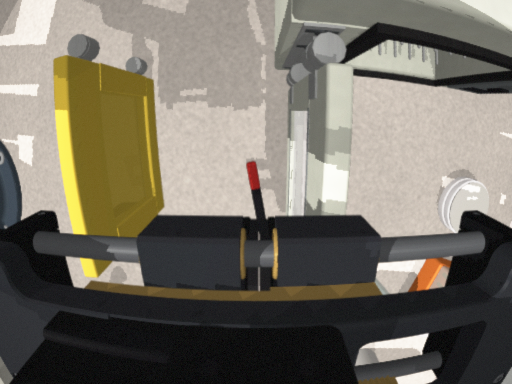

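View pics/scene12.png

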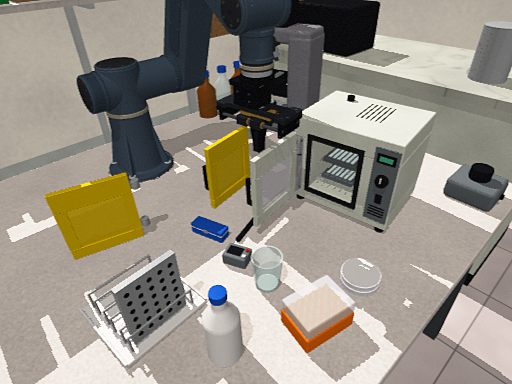

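Request:
{"name": "drive_tool", "arguments": {"plan": [{"offset": [0.7, 0, 0], "delta_rot": [0, 0, 0], "jaw": 0}, {"offset": [1.2, 0, 0], "delta_rot": [0, 0, 0], "jaw": 0}, {"offset": [1.5, 0, 0], "delta_rot": [0, 0, 0], "jaw": 0}, {"offset": [1.8, 0, 0], "delta_rot": [0, 0, 0], "jaw": 0}, {"offset": [2.1, 0, 0], "delta_rot": [0, 0, 0], "jaw": 0}, {"offset": [2.4, 0.1, 0], "delta_rot": [0, 0, 0], "jaw": 0}, {"offset": [2.7, 0.1, 0], "delta_rot": [0, 0, 0], "jaw": 0}, {"offset": [3, 0.1, 0], "delta_rot": [0, 0, 0], "jaw": 0}]}}

```text
time: 18.78
position: [0.5155, 0.1018, 0.2074]
tool_rot: [0.997, 0.078, -0.0, 0.0]
ft_force: [-0.4, 0.5, 0.4]
grip_width: 0.0004
```

```bash
python3 uv.py; python3 - <<'E'
from h import *
for n in ["wrist"]: cv2.imwrite(f"pics/{n}13.png",camera(n)[:,:,::-1])
E
```

```text
t 18.83 pos [0.5159 0.1018 0.2074] u,v mm [ -9.827  111.0346] F tool [ 0.2096 -0.1816 -0.5448] M [0.0035 0.0067 0.0267]
```

View pics/wrist13.png

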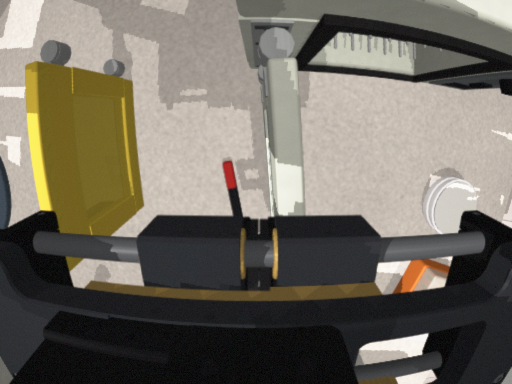

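Request:
{"name": "drive_tool", "arguments": {"plan": [{"offset": [0.5, 0, 0], "delta_rot": [0, 0, 0], "jaw": 0}, {"offset": [1, 0.1, 0], "delta_rot": [0, 0, 0], "jaw": 0}, {"offset": [1.5, 0.1, 0], "delta_rot": [0, 0, 0], "jaw": 0}, {"offset": [2.1, 0.1, 0], "delta_rot": [0, 0, 0], "jaw": 0}, {"offset": [2.7, 0, 0], "delta_rot": [0, 0, 0], "jaw": 0}, {"offset": [3.3, -0.1, 0], "delta_rot": [0, 0, 0], "jaw": 0}, {"offset": [3.9, -0.2, 0], "delta_rot": [0, 0, 0], "jaw": 0}, {"offset": [4.4, -0.3, 0], "delta_rot": [0, 0, 0], "jaw": 0}]}}

```text
time: 19.6
position: [0.5592, 0.1118, 0.2074]
tool_rot: [0.997, 0.078, 0.0, 0.0]
ft_force: [-0.8, -0.9, -0.0]
grip_width: 0.0003
```

```bash
python3 uv.py; python3 - <<'E'
from h import *
for n in ["wrist"]: cv2.imwrite(f"pics/{n}14.png",camera(n)[:,:,::-1])
E
```

```text
t 19.65 pos [0.5598 0.1119 0.2074] u,v mm [ 35.2475 107.7753] F tool [ 0.0017  0.4372 -0.071 ] M [ 0.0133 -0.0333 -0.0259]
```

View pics/wrist14.png

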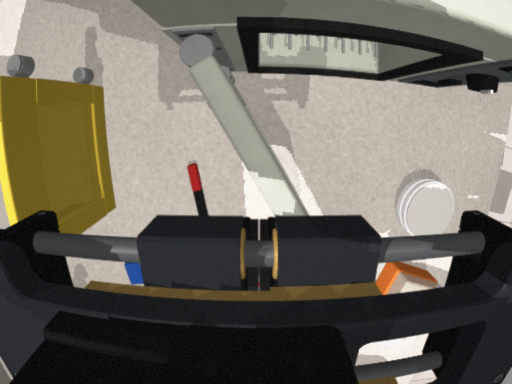

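Request:
{"name": "drive_tool", "arguments": {"plan": [{"offset": [0.5, -0.2, 0], "delta_rot": [0, 0, 0], "jaw": 0}, {"offset": [1, -0.4, 0], "delta_rot": [0, 0, 0], "jaw": 0}, {"offset": [1.5, -0.65, 0], "delta_rot": [0, 0, 0], "jaw": 0}, {"offset": [2, -0.95, 0], "delta_rot": [0, 0, 0], "jaw": 0}, {"offset": [2.5, -1.3, 0], "delta_rot": [0, 0, 0], "jaw": 0}, {"offset": [3, -1.65, 0], "delta_rot": [0, 0, 0], "jaw": 0}, {"offset": [3.5, -2.05, 0], "delta_rot": [0, 0, 0], "jaw": 0}, {"offset": [3.9, -2.4, 0], "delta_rot": [0, 0, 0], "jaw": 0}]}}

```text
time: 20.42
position: [0.5938, 0.142, 0.2074]
tool_rot: [0.997, 0.078, 0.0, -0.0]
ft_force: [-0.2, -0.7, 0.4]
grip_width: 0.0007
```

```bash
python3 uv.py
```

```text
t 20.47 pos [0.5941 0.1423 0.2075] u,v mm [73.8619 83.0762] F tool [ 0.5813  0.2127 -0.2961] M [-0.0273  0.0218 -0.0182]
```

Request:
{"name": "drive_tool", "arguments": {"plan": [{"offset": [0.35, -0.35, 0], "delta_rot": [0, 0, 0], "jaw": 0}, {"offset": [0.7, -0.7, 0], "delta_rot": [0, 0, 0], "jaw": 0}, {"offset": [1, -1.05, 0], "delta_rot": [0, 0, 0], "jaw": 0}, {"offset": [1.3, -1.4, 0], "delta_rot": [0, 0, 0], "jaw": 0}, {"offset": [1.55, -1.75, 0], "delta_rot": [0, 0, 0], "jaw": 0}, {"offset": [1.8, -2.1, 0], "delta_rot": [0, 0, 0], "jaw": 0}, {"offset": [2.05, -2.4, 0], "delta_rot": [0, 0, 0], "jaw": 0}, {"offset": [2.3, -2.7, 0], "delta_rot": [0, 0, 0], "jaw": 0}]}}

```text
time: 21.18
position: [0.6119, 0.1719, 0.2074]
tool_rot: [0.997, 0.078, -0.0, 0.0]
ft_force: [-0.8, -0.9, -0.3]
grip_width: 0.0002
```

```bash
python3 uv.py; python3 - <<'E'
from h import *
for n in ["wrist","side"]: cv2.imwrite(f"pics/{n}15.png",camera(n)[:,:,::-1])
E
```

```text
t 21.23 pos [0.6121 0.1723 0.2075] u,v mm [96.145  56.2421] F tool [-0.1379  0.024   0.5722] M [ 0.01   -0.0076 -0.0055]
```

View pics/wrist15.png

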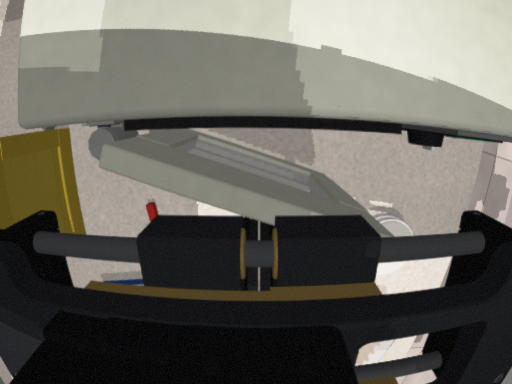

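Request:
{"name": "drive_tool", "arguments": {"plan": [{"offset": [0.2, -0.3, 0], "delta_rot": [0, 0, 0], "jaw": 0}, {"offset": [0.35, -0.6, 0], "delta_rot": [0, 0, 0], "jaw": 0}, {"offset": [0.5, -0.9, 0], "delta_rot": [0, 0, 0], "jaw": 0}, {"offset": [0.6, -1.2, 0], "delta_rot": [0, 0, 0], "jaw": 0}, {"offset": [0.7, -1.5, 0], "delta_rot": [0, 0, 0], "jaw": 0}, {"offset": [0.8, -1.75, 0], "delta_rot": [0, 0, 0], "jaw": 0}, {"offset": [0.9, -2, 0], "delta_rot": [0, 0, 0], "jaw": 0}, {"offset": [1, -2.2, 0], "delta_rot": [0, 0, 0], "jaw": 0}]}}

```text
time: 22.05
position: [0.6182, 0.1953, 0.2075]
tool_rot: [0.997, 0.078, -0.0, -0.0]
ft_force: [-0.9, 0.5, -0.2]
grip_width: 0.0004
```

```bash
python3 uv.py; python3 - <<'E'
from h import *
for n in ["wrist","side"]: cv2.imwrite(f"pics/{n}16.png",camera(n)[:,:,::-1])
E
```

```text
t 22.1 pos [0.6183 0.1954 0.2075] u,v mm [105.7887  34.3297] F tool [-0.5714 -0.2413  0.6106] M [-0.0267  0.0032  0.0193]
```

View pics/wrist16.png

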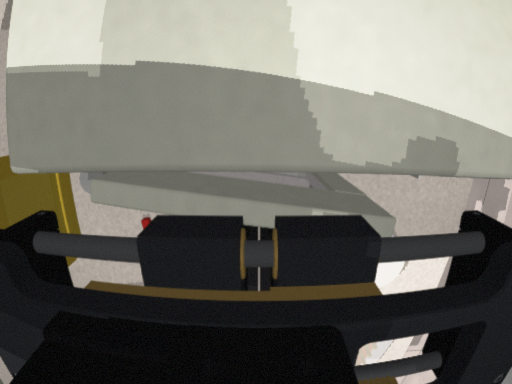

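Request:
{"name": "drive_tool", "arguments": {"plan": [{"offset": [0.05, -0.2, 0], "delta_rot": [0, 0, 0], "jaw": 0}, {"offset": [0.1, -0.4, 0], "delta_rot": [0, 0, 0], "jaw": 0}, {"offset": [0.15, -0.6, 0], "delta_rot": [0, 0, 0], "jaw": 0}, {"offset": [0.2, -0.75, 0], "delta_rot": [0, 0, 0], "jaw": 0}, {"offset": [0.2, -0.9, 0], "delta_rot": [0, 0, 0], "jaw": 0}, {"offset": [0.3, -1.05, 0], "delta_rot": [0, 0, 0], "jaw": 0}, {"offset": [0.3, -1.2, 0], "delta_rot": [0, 0, 0], "jaw": 0}, {"offset": [0.3, -1.2, 0], "delta_rot": [0, 0, 0], "jaw": 0}]}}

```text
time: 22.92
position: [0.6193, 0.2076, 0.2075]
tool_rot: [0.997, 0.078, 0.0, -0.0]
ft_force: [-0.2, 0.0, -0.4]
grip_width: 0.0006
```

```bash
python3 uv.py; python3 - <<'E'
from h import *
for n in ["wrist","side"]: cv2.imwrite(f"pics/{n}17.png",camera(n)[:,:,::-1])
crop("pics/side17.png","pics/d17c.png",200,90,360,210,4)
E
```

```text
t 22.97 pos [0.6193 0.2075 0.2075] u,v mm [108.6842  22.5548] F tool [ 0.0189 -0.2553  0.2163] M [-0.0223 -0.0175  0.0087]
```

View pics/d17c.png

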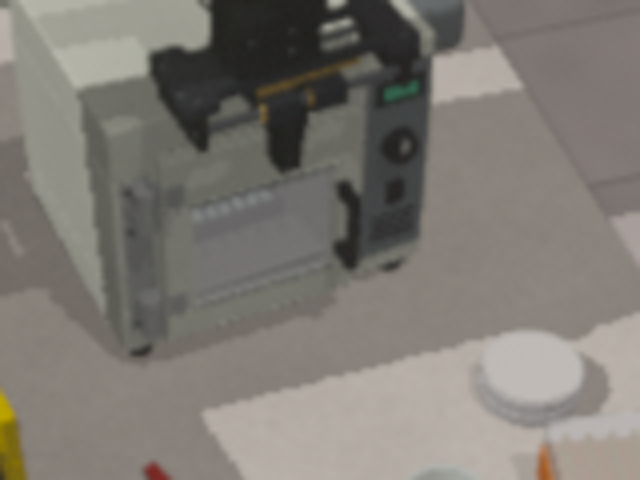

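View pics/wrist17.png

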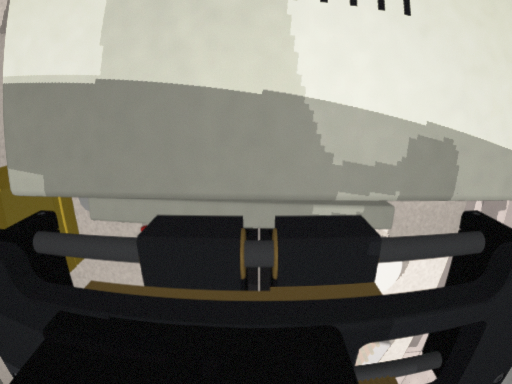

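Request:
{"name": "drive_tool", "arguments": {"plan": [{"offset": [0, -0.07, 0], "delta_rot": [0, 0, 0], "jaw": 0}, {"offset": [0, -0.14, 0], "delta_rot": [0, 0, 0], "jaw": 0}, {"offset": [0, -0.21, 0], "delta_rot": [0, 0, 0], "jaw": 0}, {"offset": [0, -0.28, 0], "delta_rot": [0, 0, 0], "jaw": 0}, {"offset": [0, -0.35, 0], "delta_rot": [0, 0, 0], "jaw": 0}, {"offset": [0, -0.4, 0], "delta_rot": [0, 0, 0], "jaw": 0}, {"offset": [0, -0.4, 0], "delta_rot": [0, 0, 0], "jaw": 0}, {"offset": [0, -0.4, 0], "delta_rot": [0, 0, 0], "jaw": 0}]}}

```text
time: 23.78
position: [0.6188, 0.2105, 0.2075]
tool_rot: [0.997, 0.078, 0.0, 0.001]
ft_force: [0.2, -2.7, 0.3]
grip_width: 0.0005
```

```bash
python3 uv.py
```

```text
t 23.83 pos [0.6188 0.2105 0.2075] u,v mm [108.6314  19.7197] F tool [-0.4961  2.884  -0.4089] M [-0.5291 -0.1017 -0.0097]
```

Request:
{"name": "drive_tool", "arguments": {"plan": [{"offset": [0, -0.03, 0], "delta_rot": [0, 0, 0], "jaw": 0}, {"offset": [0, -0.06, 0], "delta_rot": [0, 0, 0], "jaw": 0}, {"offset": [0, -0.08, 0], "delta_rot": [0, 0, 0], "jaw": 0}, {"offset": [0, -0.08, 0], "delta_rot": [0, 0, 0], "jaw": 0}, {"offset": [0, -0.08, 0], "delta_rot": [0, 0, 0], "jaw": 0}, {"offset": [0, -0.08, 0], "delta_rot": [0, 0, 0], "jaw": 0}, {"offset": [0, -0.08, 0], "delta_rot": [0, 0, 0], "jaw": 0}, {"offset": [0, -0.08, 0], "delta_rot": [0, 0, 0], "jaw": 0}]}}

```text
time: 24.55
position: [0.6188, 0.2106, 0.2075]
tool_rot: [0.997, 0.078, 0.0, 0.001]
ft_force: [1.2, -5.6, -0.4]
grip_width: 0.0004
```

```bash
python3 uv.py; python3 - <<'E'
from h import *
for n in ["wrist","scene"]: cv2.imwrite(f"pics/{n}18.png",camera(n)[:,:,::-1])
crop("pics/scene18.png","pics/s18c.png",270,90,450,240,4)
E
```

```text
t 24.6 pos [0.6188 0.2106 0.2075] u,v mm [108.6186  19.8959] F tool [0.2415 5.6248 0.0241] M [-0.9692 -0.1831 -0.0499]
```

View pics/s18c.png

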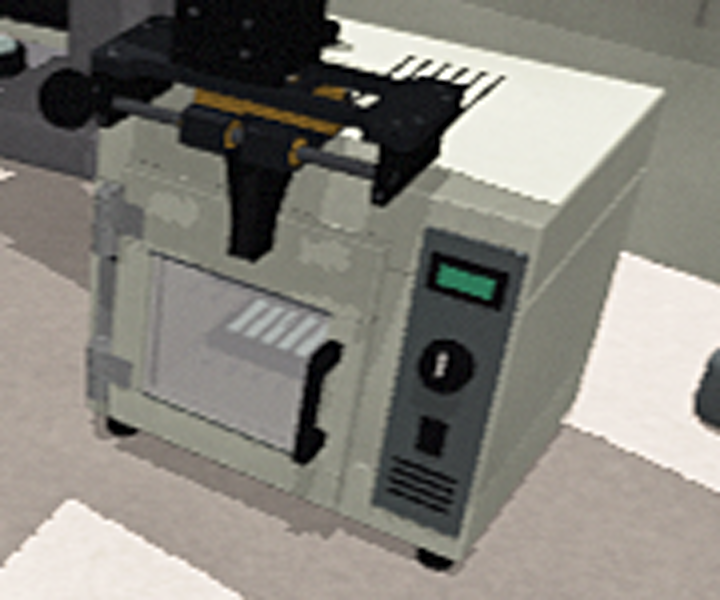

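View pics/wrist18.png

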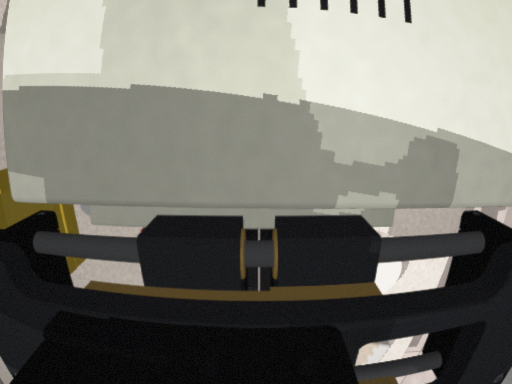

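Request:
{"name": "drive_tool", "arguments": {"plan": [{"offset": [0, 0.05, 0], "delta_rot": [0, 0, 0], "jaw": 0}, {"offset": [0, 0.1, 0], "delta_rot": [0, 0, 0], "jaw": 0}, {"offset": [0, 0.2, 0], "delta_rot": [0, 0, 0], "jaw": 0}, {"offset": [0, 0.5, 0], "delta_rot": [0, 0, 0], "jaw": 0}, {"offset": [0, 1.5, 0], "delta_rot": [0, 0, 0], "jaw": 0}, {"offset": [0, 3.5, 0], "delta_rot": [0, 0, 0], "jaw": 0}, {"offset": [0, 6, -1], "delta_rot": [0, 0, 0], "jaw": 0}, {"offset": [0, 8, -2], "delta_rot": [0, 0, 0], "jaw": 0}]}}

```text
time: 25.42
position: [0.6303, 0.132, 0.2267]
tool_rot: [0.997, 0.078, -0.001, -0.0]
ft_force: [-0.3, 0.2, -0.0]
grip_width: 0.0003
```

Request:
{"name": "drive_tool", "arguments": {"plan": [{"offset": [0, 1, -1.5], "delta_rot": [0, 0, 0], "jaw": 0}, {"offset": [0, 1, -4], "delta_rot": [0, 0, 0], "jaw": 0}, {"offset": [0, 1, -6], "delta_rot": [0, 0, 0], "jaw": 0}, {"offset": [0, 1, -6], "delta_rot": [0, 0, 0], "jaw": 0}, {"offset": [0, 1, -6], "delta_rot": [0, 0, 0], "jaw": 0}, {"offset": [0, 1, -6], "delta_rot": [0, 0, 0], "jaw": 0}, {"offset": [0, 1, -6], "delta_rot": [0, 0, 0], "jaw": 0}, {"offset": [0, 1, -6], "delta_rot": [0, 0, 0], "jaw": 0}]}}

```text
time: 26.08
position: [0.6316, 0.1232, 0.2858]
tool_rot: [0.997, 0.078, -0.002, -0.0]
ft_force: [-0.2, -0.2, -0.6]
grip_width: 0.0005
```

```bash
python3 uv.py; python3 - <<'E'
from h import *
o=get_obs();np.save("w19.npy",np.r_[o["position"],o["tool_rot"]])
for n in ["wrist","scene","side"]: cv2.imwrite(f"pics/{n}19.png",camera(n)[:,:,::-1])
crop("pics/scene19.png","pics/s19c.png",270,90,450,240,4)
crop("pics/side19.png","pics/d19c.png",190,90,350,210,5)
E
```

```text
t 26.13 pos [0.6316 0.1232 0.2859] u,v mm [106.9028 107.6476] F tool [ 0.0816 -0.0153  0.0769] M [-0.0337  0.0031  0.034 ]
```

View pics/wrist19.png

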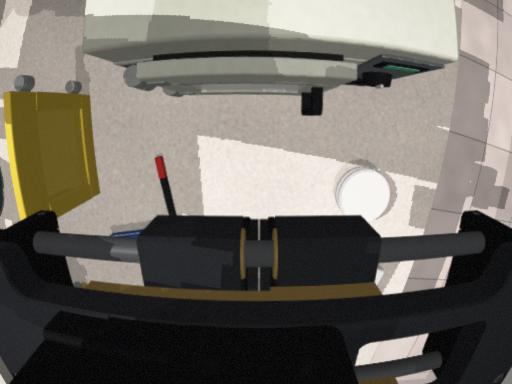

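View pics/s19c.png

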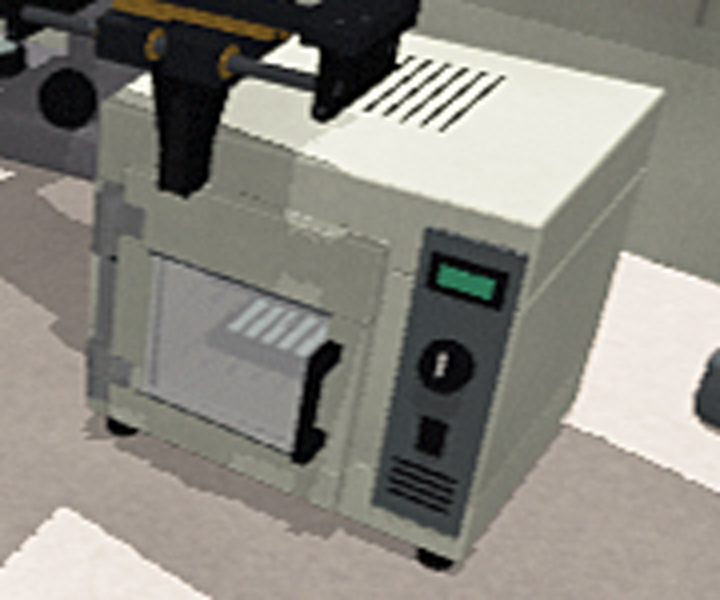

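View pics/d19c.png

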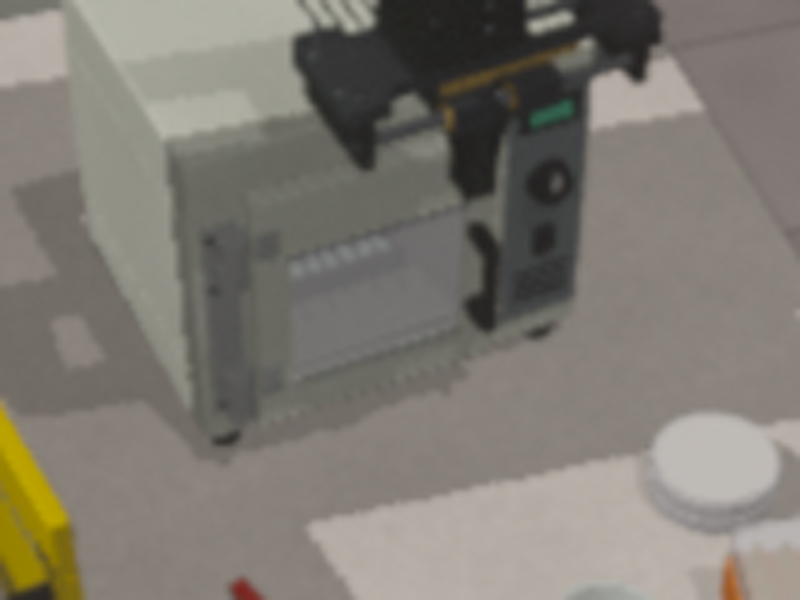

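```bash
python3 - <<'E'
from h import *
crop("pics/wrist19.png","pics/w19c.png",80,10,470,120,2)
crop("pics/wrist19.png","pics/w19d.png",115,35,255,105,5)
crop("pics/wrist19.png","pics/w19e.png",245,35,385,105,5)
E
```

```text
(no output)
```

View pics/w19d.png

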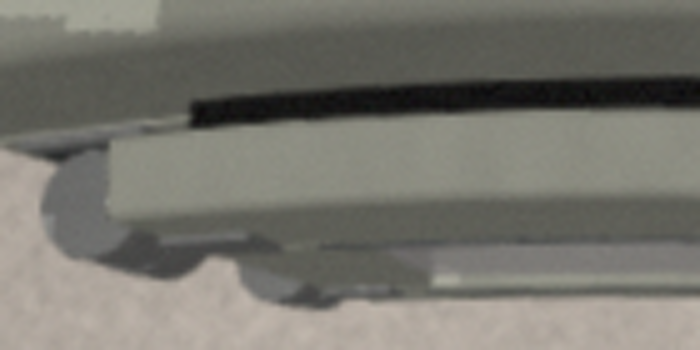

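View pics/w19e.png

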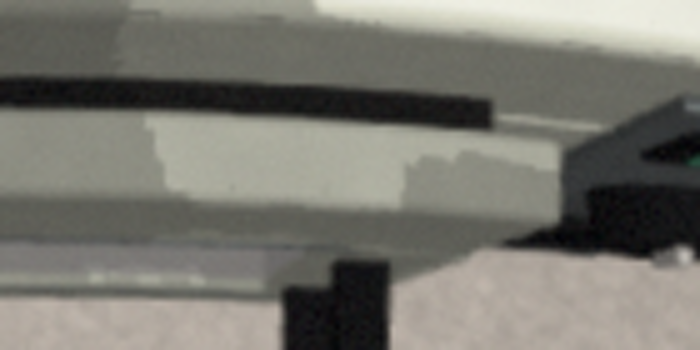

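```bash
python3 - <<'E'
from h import *
np.set_printoptions(precision=4,suppress=True)
w=np.load("w19.npy")
def P(c,o,z=.23): return wonz((o+c[0]/5,35+c[1]/5),w,z)
for nm,a,b,z in [("front",(112,214),(556,224),.23),("back",(112,142),(556,142),.23),("cabtop",(0,62),(700,52),.258)]:
    A,B=P(a,115,z),P(b,245,z);d=B-A
    print(nm,A,B,np.linalg.norm(d),"yaw",np.degrees(np.arctan2(d[1],d[0])))
for nm,a,b,z in [("gasket up",(195,101),(490,98),.222)]:
    A,B=P(a,115,z),P(b,245,z);d=B-A
    print(nm,A,B,np.linalg.norm(d),"yaw",np.degrees(np.arctan2(d[1],d[0])))
print("barrel",wonz((115+95/5,35+205/5),w,.207))
o=get_obs();print(o["time"],o["ft_force"])
E
```

```text
front [0.5243 0.2098 0.23  ] [0.6888 0.2322 0.23  ] 0.16601744772705615 yaw 7.728248748787295
back [0.5224 0.2212 0.23  ] [0.6869 0.2448 0.23  ] 0.16618234891341696 yaw 8.17096243187211
cabtop [0.5155 0.2284 0.258 ] [0.6972 0.2562 0.258 ] 0.18386842920150598 yaw 8.709559385426136
gasket up [0.5321 0.2297 0.222 ] [0.6776 0.2512 0.222 ] 0.14716525282796555 yaw 8.427771453248987
barrel [0.5105 0.2131 0.207 ]
26.3333 [-0.377   0.2804  0.828 ]
```

```bash
python3 -c "
from rig import *
print(hand_in(), get_obs()['time'])"
```

```text
the job is handed in; nothing more can be done
the job is handed in; nothing more can be done
```

The door is hung on both hinge pins and shut against the gasket. I handed the job in after about 26 s of robot time, with the arm clear of everything; it reports no verdict.

- **Hanging:** I took the white door from the rack and found the pins with the wrist camera. I lowered the door opened 90°, feeling for the pins. The sockets went on without resistance. At the shoulders the sensor read about 7 to 10 N more than the door's hanging weight. I eased the grip off from 35 N to 3 N before opening the fingers.
- **Shutting:** I swung the door shut slowly with the closed fingers on the front of the top rail. The push reached 5.6 N and went no further, so I took that as the gasket.

**Last checks:**
- **Angle:** the wrist picture puts the door within about 0.02 rad of the cabinet front.
- **Sockets:** the upper barrel sits over the pin. The upper socket mouth was at 0.185 m when the door rested on the pins, which is the shoulder height.
- **Lower socket:** I did not measure this directly. It follows from the upper one because the door hung upright.
- **Other objects:** I touched nothing else, and nothing looked moved in the pictures. I did not measure their positions again.

**Disagreements:**
- The final push stopped about 3 mm earlier than I had worked out from the finger width. The door still looked flush with the gasket, so I put this down to wider fingers than assumed.
- The scene camera put the pin about 3 mm from where the wrist camera did. I went by the wrist camera, and the fit bore it out.

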